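# Put the candle set together on the cork mat

## Robot

A 7-joint arm with a two-finger parallel gripper is mounted at the origin on the work surface. World frame = base frame: x ahead of the robot, y to its left, z up, the work surface at z = 0. Lengths are in mm, angles in degrees, forces in N, time in s.
With the tool pointing down it reaches from about 425 to 1025 mm from the base axis. Payload 9.4 kg.
Tool frame: the origin (TCP) lies midway between the tips of the shut fingers; the grasp point (between the pads) lies 19 mm behind it; z points along the fingers, x is the direction in which the jaws open and shut, and the axes are right-handed (so a half turn about z gives the same grasp; the last joint's range is limited). The gripper opens to 85 mm and grips with 20 to 120 N. Pads are 22 mm wide; open, the fingers measure 114 mm over their backs; the gripper's body (76 mm by 85 mm) begins 54 mm behind the grasp point. The pads swing forward as they close: fully open they stand 13 mm farther back than shut.
Start: joints at [-69.311, 34.337, -0.143, 91.639, 0.103, 54.024, -4.572], TCP at [307.366, 656.62, 231.275] pointing down, gripper open.
Joint ranges: [-147.43, 147.43], [-19.82, 112.94], [-74.19, 73.91], [6.32, 146.72], [-59.91, 239.91], [6.04, 106.73], [-150.56, 150.56]. Speed limits (degrees/s): [127.2, 127.2, 172.46, 172.46, 180, 180, 180].

## Interface

Orientations are given as a 3x3 rotation matrix whose columns are the frame's x, y, z axes.
In Python, from bench import observe, get_image, get_calibration, hand_in gives the robot as it stands. The module is installed in compiled form; this text tells all that it offers.
- The arm moves only by the tool servo_tool, never from a script. Its argument "commands" is a list of rows, each an object with "hand": the closure in counts, from 0 (fully open) to 255 (shut); "linear": the shift along the tool's x, y, z in cm, a list of three; "rotation": the turn, a rotation vector about the tool's x, y, z in rad, a list of three. In form: [{"hand": hand, "linear": [tx, ty, tz], "rotation": [ax, ay, az]}, ...]. A call has 1 to 5 rows; each row shifts and turns the commanded pose from where the row before left it, along the tool's axes as they then stand; what a row does not reach is not made up. A row lasts 1/12 s, in which the tool goes at most 41.7 mm and 7.16 degrees, less where a joint would pass 70% of its speed; a pose out of reach is approached as far as the arm can. A call is refused whole if a number of a shift passes 4.17 or a number of a turn 0.125, either way. A call with a gripper value outside its range is refused whole. The fingers move at their own pace and stop on an object; "newtons" is the grip in N (left out, the last holds). Time passes only in rows, so rows that do not move let the fingers close. It gives the time, the measured TCP pose, the force and the opening at its end, in the units of the state.
- observe(): the state, without advancing time (a new reading comes with each control period).
- get_image(name): name is "side" or "top" or "wrist"; returns the picture (420x560x3 uint8, red, green, blue); there is no depth.
- get_calibration(name): a dict with "fx", "fy", "cx", "cy" (pixels), "R" (3x3) and "t" (3): a world point X has camera coordinates R X + t. Camera axes: x right, y down, z forward; pixel columns grow to the right and rows downward; lengths in mm; the calibration is good to about 2 mm. A picture is of the moment at which its call begins: read the wrist's pose just before it. get_calibration takes no time and is no camera call; for the wrist camera it gives the pose at the moment of the call.
- hand_in(): hands the job in, once; it reports no verdict.
The state is a dict: "clock": time; "joints": joint angles; "qd": joint speeds; "effort": joint torques, N m; "tcp_pos": TCP position; "eef_rot": TCP orientation; "force": force on the tool from outside, world axes, zero at the start; "ft_torque": the same for the moment, N m; "grip_width": finger opening in mm.
Only numpy, scipy, OpenCV 4.12 (cv2) and the standard library are available. Lean on these libraries where they do the work, as an engineer would, in place of code of your own. Each camera call takes 0.05 s, during which the arm holds its last target.

## Task

Put the candle set together in the middle of the round cork mat, from the bottom up and one piece at a time: first the wide dish on the mat, then the cup standing in the dish, then the slim candle standing in the cup, and last the knobbed cap, down over the top of the candle, so that each piece sits fully home and upright. Do not use the thick candle, and leave it, the snack jar and the remote control as they are.

Things in the scene. Friction and masses are not known exactly. Their poses are not given: they have to be found in the camera images.
- cork_mat: Round cork mat, 100 mm across and 5 mm thick, fixed to the table: the place for the candle set. Origin at the centre of its underside (table height), z up.
- dish: Loose white ceramic dish, round and wide with a straight upright wall: 66 mm outside diameter, 22 mm high, wall 4 mm, floor 6 mm thick, well 58 mm across. About 0.1 kg. Origin at the centre of its underside, z up.
- cup: Loose white ceramic cup without handle, round and straight: 46 mm outside diameter, 50 mm high, wall 4 mm, floor 5 mm thick, inside 38 mm across; stands open side up. About 0.1 kg. Origin at the centre of its underside, z up.
- slim_candle: Loose slim cream wax candle standing upright: 27 mm in diameter, 80 mm high, with a 4 mm wick stub. About 0.05 kg. Origin at the centre of its underside, z up. Standing in the cup, it rises 35 mm above the cup's rim.
- cap: Loose white ceramic candle cap, an upside-down cup with a knob: skirt 46 mm across outside, 38 mm inside, 18 mm deep inside, roof top 23 mm above the skirt's edge; on it an upright round knob 18 mm in diameter, 24 mm high (47 mm in all). 0.08 kg. Origin at the centre of the skirt's lower edge, z up. In place its roof rests on the candle's top, its origin 62 mm above the candle's.
- thick_candle: Loose thick cream wax candle standing upright: 58 mm in diameter, 70 mm high; too thick for the cup. Not part of the job. Origin at the centre of its underside.
- slate_tile: Square dark slate tile, 95 mm by 95 mm, 6 mm thick, fixed to the table. Not the place for the candle set. Origin at the centre of its underside.
- snack_jar: Loose closed amber glass jar with a metal lid, 66 mm in diameter, 85 mm high, in the way. Origin at the centre of its underside.
- remote: Loose black remote control lying flat, 160 mm long (its x axis, nearly along the robot's x), 45 mm wide, 20 mm high. Origin at the centre of its underside.
Things that resemble listed ones, but are neither listed nor needed, are in the scene too. What is shaped like the cup but purple or turquoise is not meant.

How it is judged (in metres and radians):
On the way, in this order (a step that is already met when the one before it is completed fails the run):
1. the dish stands in the middle of the cork mat, let go (horizontal distance between dish and cork_mat below 0.015 m and z of dish in the frame of cork_mat between 0.002 and 0.009 m and angle between dish's own z axis and vertical below 0.12 rad and contact force between the fingers and dish below 0.05 N), for 0.2 s.
2. the cup stands in the dish, let go (horizontal distance between dish and cork_mat below 0.015 m and z of dish in the frame of cork_mat between 0.002 and 0.009 m and angle between each of dish, cup's own z axis and vertical below 0.12 rad and horizontal distance between cup and dish below 0.009 m and z of cup in the frame of dish between 0.003 and 0.01 m and contact force between the fingers and cup below 0.05 N), for 0.2 s.
3. the slim candle stands in the cup, let go (horizontal distance between dish and cork_mat below 0.015 m and z of dish in the frame of cork_mat between 0.002 and 0.009 m and angle between each of dish, cup, slim_candle's own z axis and vertical below 0.12 rad and horizontal distance between cup and dish below 0.009 m and z of cup in the frame of dish between 0.003 and 0.01 m and horizontal distance between slim_candle and cup below 0.009 m and z of slim_candle in the frame of cup between 0.002 and 0.009 m and contact force between the fingers and slim_candle below 0.05 N), for 0.2 s.
4. the cap sits over the top of the candle, let go (horizontal distance between dish and cork_mat below 0.015 m and z of dish in the frame of cork_mat between 0.002 and 0.009 m and angle between each of dish, cup, slim_candle, cap's own z axis and vertical below 0.12 rad and horizontal distance between cup and dish below 0.009 m and z of cup in the frame of dish between 0.003 and 0.01 m and horizontal distance between slim_candle and cup below 0.009 m and z of slim_candle in the frame of cup between 0.002 and 0.009 m and horizontal distance between cap and slim_candle below 0.009 m and z of cap in the frame of slim_candle between 0.058 and 0.066 m and contact force between the fingers and cap below 0.05 N), for 0.2 s.
At the end, for the whole second after the job is handed in: The dish is centred on the cork mat within 15 mm; the cup stands on the dish's floor, the slim candle on the cup's floor, the cap's roof rests on the candle's top (heights within about 4 mm, centres within 9 mm of the piece below); all upright within 0.12 rad and at rest (horizontal distance between dish and cork_mat below 0.015 m and z of dish in the frame of cork_mat between 0.002 and 0.009 m and angle between each of dish, cup, slim_candle, cap's own z axis and vertical below 0.12 rad and horizontal distance between cup and dish below 0.009 m and z of cup in the frame of dish between 0.003 and 0.01 m and horizontal distance between slim_candle and cup below 0.009 m and z of slim_candle in the frame of cup between 0.002 and 0.009 m and horizontal distance between cap and slim_candle below 0.009 m and z of cap in the frame of slim_candle between 0.058 and 0.066 m and linear speed of each of dish, cup, slim_candle, cap below 0.02 m/s); the robot touches nothing.
It fails at once if the thick candle is pushed more than 30 mm from its place or tipped over (distance of thick_candle from where it was at the start of the episode above 0.03 m or angle between thick_candle's own z axis and vertical above 0.4 rad).
It fails at once if the snack jar is pushed more than 30 mm from its place or tipped over (distance of snack_jar from where it was at the start of the episode above 0.03 m or angle between snack_jar's own z axis and vertical above 0.4 rad).
It fails at once if the remote control is pushed more than 30 mm from its place or tipped over (distance of remote from where it was at the start of the episode above 0.03 m or angle between remote's own z axis and vertical above 0.4 rad).
It also fails if it takes over 112 s, if anything falls off the work surface, if the arm or the gripper's body presses on something with over 40 N, if the wrist force passes 120 N, or if a joint passes its speed limit or range.

## Working session

There is one attempt and no reset: what is moved stays moved. The work goes in short steps, Python scripts to look and compute and a tool call to move; the robot and the scene stay as the last step left them, time stands still between calls to the robot, and variables do not carry over. Pictures are saved under pics/ and viewed, and the job is handed in when it is done.

Besides the shell and the picture viewer there is one more tool, called after "Emit:" as name([rows], argument=value, ...), one row to a line, values as JSON. servo_tool: Moves the arm, as the interface text tells. Its arguments: {"type":"object","properties":{"commands":{"type":"array"},"newtons":{"type":"number"}},"required":["commands"]}

```bash
mkdir -p pics; ls
python3 - <<'E'
from bench import *
import cv2
s=observe();print(s)
for n in("side","top","wrist"):
    c=get_calibration(n);print(n,c)
    cv2.imwrite(f"pics/{n}0.png",get_image(n)[:,:,::-1])
E
```

```text
pics
{'clock': 0.0, 'joints': array([-69.3118336 ,  34.38552421,  -0.14665807,  91.68029154,
         0.10258394,  54.02442732,  -4.57125947]), 'qd': array([ 0.0488484 ,  0.01302915, -0.07359798, -0.06945794, -0.10018361,
       -0.09686464,  0.07070578]), 'effort': array([-1.19592209e-03, -7.76420474e+01,  1.56545967e+00, -2.58015722e+01,
        1.25087192e-02,  8.89230869e-03,  3.15216414e-05]), 'tcp_pos': array([307.1507252 , 656.20186395, 230.40800454]), 'eef_rot': array([[ 4.23851294e-01,  9.05731626e-01, -5.49382624e-04],
       [ 9.05730436e-01, -4.23851631e-01, -1.47367739e-03],
       [-1.56761294e-03,  1.27027502e-04, -9.99998763e-01]]), 'force': array([ 0.97398537, -0.05450467, -0.27288201]), 'ft_torque': array([0.00898849, 0.02954784, 0.03017486]), 'grip_width': 85.45042605069781}
side {'fx': 508.9647438065503, 'fy': 508.9647438065503, 'cx': 279.6137516047039, 'cy': 216.33335261237104, 'R': array([[ 0.66882842, -0.74320931, -0.0175633 ],
       [-0.54395438, -0.47313821, -0.69300351],
       [ 0.5067368 ,  0.47305407, -0.72072024]]), 't': array([-359.9069239 ,  301.22062594,  702.10559668])}
top {'fx': 396.1899767295005, 'fy': 396.1899767295005, 'cx': 280.9587339092256, 'cy': 207.21172925572364, 'R': array([[-0.01558092, -0.99986745,  0.00472433],
       [-0.9961815 ,  0.01511719, -0.08598775],
       [ 0.08590493, -0.00604605, -0.99628499]]), 't': array([ -5.58828884, 521.52300793, 764.9461284 ])}
wrist {'fx': 372.8252050384279, 'fy': 372.8252050384279, 'cx': 277.18449838986027, 'cy': 214.57366404169767, 'R': array([[ 4.22991335e-01,  9.06133379e-01, -7.93428277e-04],
       [ 8.58773183e-01, -4.00603477e-01,  3.19414269e-01],
       [ 2.89114081e-01, -1.35790843e-01, -9.47614845e-01]]), 't': array([-724.60253079,  -41.61242219,  378.84167911])}
```

View pics/top0.png

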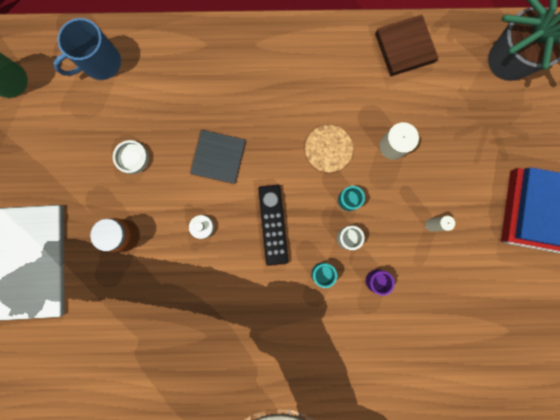

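View pics/side0.png

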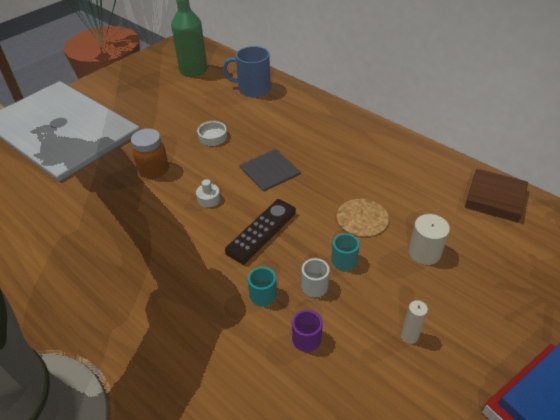

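View pics/wrist0.png

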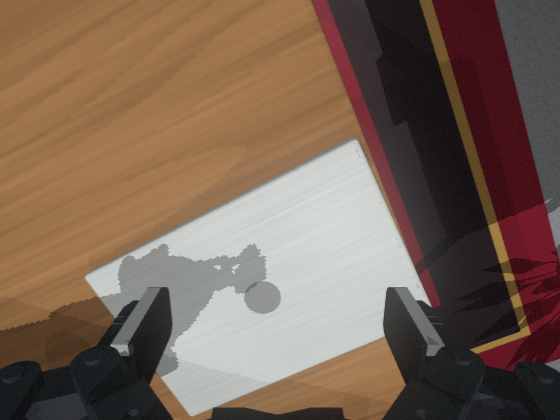

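```bash
cat > h.py <<'E'
import numpy as np,cv2
from bench import *
def px2w(name,uv,z,cal=None):
    c=cal or get_calibration(name)
    d=c["R"].T@np.array([(uv[0]-c["cx"])/c["fx"],(uv[1]-c["cy"])/c["fy"],1.])
    o=-c["R"].T@c["t"]
    return o+d*(z-o[2])/d[2]
def w2px(name,X,cal=None):
    c=cal or get_calibration(name)
    p=c["R"]@np.array(X,float)+c["t"]
    return np.array([c["fx"]*p[0]/p[2]+c["cx"],c["fy"]*p[1]/p[2]+c["cy"]])
def circ(im,name,x,y,z,r,col,cal=None):
    S=1
    pts=[w2px(name,[x+r*np.cos(a),y+r*np.sin(a),z],cal) for a in np.linspace(0,6.283,40)]
    cv2.polylines(im,[np.array(np.array(pts)*16,int).astype(np.int32)],True,col,1,cv2.LINE_AA,4)
E
python3 - <<'E'
from h import *
P=dict(mat=((329,148),5,50),dish=((131,156),22,33),cup=((352,238),50,23),slim=((448,223),80,13.5),cap=((201,226.5),23,23),thick=((404,137),70,29),jar=((107.5,235),85,33),slate=((218,156),6,47),teal1=((352,198),50,23),teal2=((325,275),50,23),pur=((381,282),50,23),remote=((273,224),20,20))
im={n:cv2.imread(f"pics/{n}0.png") for n in("top","side")}
out={n:cv2.resize(im[n],None,fx=1,fy=1) for n in im}
for k,(uv,z,r) in P.items():
    X=px2w("top",uv,z);print(k,X.round(1),np.hypot(X[0],X[1]).round())
    for n in im:
        circ(out[n],n,X[0],X[1],z,r,(0,0,255)); circ(out[n],n,X[0],X[1],0,r,(0,255,0))
a=cv2.resize(out["top"][110:310,80:480],None,fx=2,fy=2,interpolation=cv2.INTER_CUBIC)
b=cv2.resize(out["side"][100:370,120:480],None,fx=2.2,fy=2.2,interpolation=cv2.INTER_CUBIC)
cv2.imwrite("pics/a1.png",a);cv2.imwrite("pics/b1.png",b)
E
```

```text
mat [ 643.8 -114.6    5. ] 654.0
dish [629.2 285.8  22. ] 691.0
cup [ 458. -148.   50.] 481.0
slim [ 482.6 -320.    80. ] 579.0
cap [485.5 145.   23. ] 507.0
thick [ 647.5 -249.    70. ] 694.0
jar [470.2 302.2  85. ] 559.0
slate [630.1 113.7   6. ] 640.0
teal1 [ 534.7 -150.3   50. ] 555.0
teal2 [389.1 -94.7  50. ] 400.0
pur [ 374.3 -200.2   50. ] 425.0
remote [488.4   2.7  20. ] 488.0
```

View pics/a1.png

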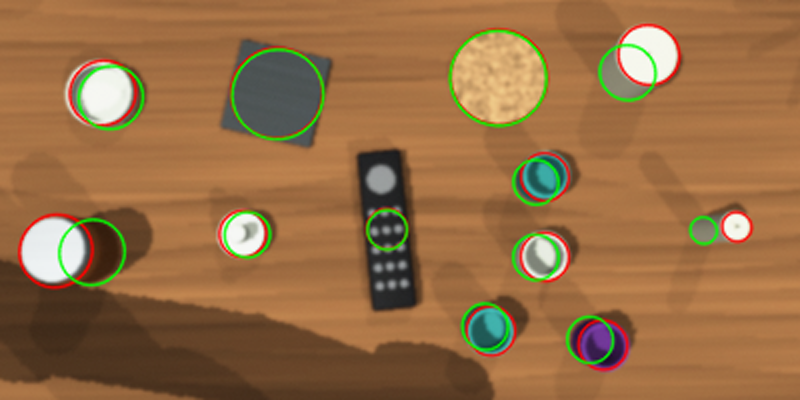

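View pics/b1.png

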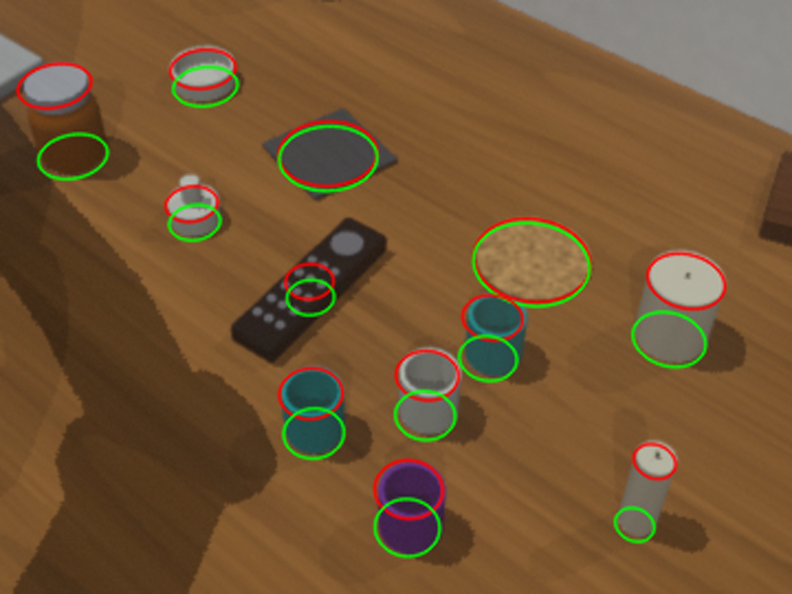

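Emit:
servo_tool([
  {"hand":0,"linear":[0,0,0],"rotation":[0,0,-0.1095]},
  {"hand":0,"linear":[0,0,0],"rotation":[0,0,-0.1095]},
  {"hand":0,"linear":[0,0,0],"rotation":[0,0,-0.1095]},
  {"hand":0,"linear":[0,0,0],"rotation":[0,0,-0.1095]},
  {"hand":0,"linear":[0,0,0],"rotation":[0,0,0]},
], newtons=40)

```text
clock: 0.57
tcp_pos: [307.5, 656.3, 230.9]
eef_rot: [[-0.005, 1.0, -0.0], [1.0, 0.005, -0.001], [-0.001, -0.0, -1.0]]
force: [0.7, 0.1, -0.7]
grip_width: 85.6
```

Run:
```python
from h import *
s=observe();c=get_calibration("wrist");print(s["clock"],s["tcp_pos"],s["eef_rot"].round(4),s["joints"].round(1)); o=-c["R"].T@c["t"];print(s["eef_rot"].T@(o-s["tcp_pos"]))
print(s["eef_rot"].T@c["R"].T)
```

```text
0.5667 [307.53335042 656.30627438 230.89351188] [[-4.8e-03  1.0e+00 -4.0e-04]
 [ 1.0e+00  4.8e-03 -6.0e-04]
 [-6.0e-04 -4.0e-04 -1.0e+00]] [-65.   34.5  -7.2  91.3   5.   54.5  16.5]
[ 1.28864978e-02 -8.23237983e+01 -1.41235603e+02]
[[ 9.99999025e-01  6.27246276e-04  1.24732035e-03]
 [-9.93025393e-04  9.47541494e-01  3.19631242e-01]
 [-9.81400279e-04 -3.19632169e-01  9.47541193e-01]]
```

Emit:
servo_tool([
  {"hand":0,"linear":[-2.45,2.15,0.5],"rotation":[0,0,0]},
  {"hand":0,"linear":[-2.45,2.15,0.5],"rotation":[0,0,0]},
  {"hand":0,"linear":[-2.45,2.15,0.5],"rotation":[0,0,0]},
  {"hand":0,"linear":[-2.45,2.15,0.5],"rotation":[0,0,0]},
  {"hand":0,"linear":[-2.45,2.15,0.5],"rotation":[0,0,0]},
])

```text
clock: 0.98
tcp_pos: [415.7, 532.9, 205.9]
eef_rot: [[0.004, 1.0, 0.0], [1.0, -0.004, -0.0], [-0.0, 0.0, -1.0]]
force: [1.0, 0.1, -0.6]
grip_width: 85.3
```

Emit:
servo_tool([
  {"hand":0,"linear":[-2.45,2.15,0.5],"rotation":[0,0,0]},
  {"hand":0,"linear":[-2.45,2.15,0.5],"rotation":[0,0,0]},
  {"hand":0,"linear":[-2.45,2.15,0.5],"rotation":[0,0,0]},
  {"hand":0,"linear":[-2.45,2.15,0.5],"rotation":[0,0,0]},
  {"hand":0,"linear":[-2.45,2.15,0.5],"rotation":[0,0,0]},
])

```text
clock: 1.4
tcp_pos: [523.3, 410.3, 181.0]
eef_rot: [[0.004, 1.0, -0.0], [1.0, -0.004, -0.0], [-0.0, -0.0, -1.0]]
force: [1.6, 0.2, 0.8]
grip_width: 85.7
```

Emit:
servo_tool([
  {"hand":0,"linear":[-2.45,2.15,0.5],"rotation":[0,0,0]},
  {"hand":0,"linear":[-2.45,2.15,0.5],"rotation":[0,0,0]},
  {"hand":0,"linear":[-2.45,2.15,0.5],"rotation":[0,0,0]},
  {"hand":0,"linear":[-2.45,2.15,0.5],"rotation":[0,0,0]},
  {"hand":0,"linear":[-2.45,2.15,0.5],"rotation":[0,0,0]},
])

```text
clock: 1.82
tcp_pos: [630.8, 287.8, 155.9]
eef_rot: [[0.004, 1.0, -0.0], [1.0, -0.004, -0.0], [-0.0, -0.0, -1.0]]
force: [0.8, 0.8, 1.2]
grip_width: 85.3
```

Emit:
servo_tool([
  {"hand":0,"linear":[0,0,0],"rotation":[0,0,0.005]},
  {"hand":0,"linear":[0,0,0],"rotation":[0,0,0]},
])

```text
clock: 1.98
tcp_pos: [631.3, 286.3, 155.6]
eef_rot: [[0.013, 1.0, -0.0], [1.0, -0.013, -0.001], [-0.001, -0.0, -1.0]]
force: [-0.2, -0.8, -0.0]
grip_width: 85.5
```

Run:
```python
from h import *
s=observe();c=get_calibration("wrist");im=get_image("wrist")[:,:,::-1].copy()
print(s["clock"],s["tcp_pos"],s["joints"].round(1)); 
cv2.imwrite("pics/w1.png",im)
np.save("w1.npy",dict(c=c,s=s),allow_pickle=True)
circ(im,"wrist",629.2,285.8,22,33,(0,0,255),c)
cv2.imwrite("pics/w1o.png",im)
```

```text
1.9833 [631.30530431 286.28160437 155.55362186] [-24.4  36.8  -7.5  99.4   6.5  44.2  54.2]
```

View pics/w1o.png

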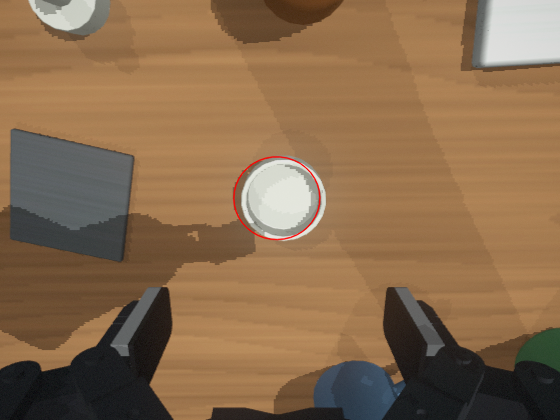

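```bash
cat >> h.py <<'E'
def fit(im,name,x0,y0,z,r,cal,tops=True,ms=range(-80,81,1)):
    """refine circle centre (x,y) at height z radius r by maximizing radial gradient"""
    from scipy.optimize import minimize
    g=cv2.GaussianBlur(cv2.cvtColor(im,cv2.COLOR_BGR2GRAY),(0,0),1.0).astype(np.float32)
    A=np.linspace(0,2*np.pi,90,endpoint=False)
    def samp(x,y,rr):
        p=np.array([w2px(name,[x+rr*np.cos(a),y+rr*np.sin(a),z],cal) for a in A],np.float32)
        return cv2.remap(g,p[None,:,0],p[None,:,1],cv2.INTER_LINEAR)[0]
    best=None
    for st,n in((1.0,8),(0.4,4)):
        c=best[1] if best else (x0,y0)
        for i in range(-n,n+1):
            for j in range(-n,n+1):
                x,y=c[0]+i*st,c[1]+j*st
                d=samp(x,y,r-1.2)-samp(x,y,r+1.2)
                v=np.clip(d,-40,40).mean()
                if best is None or v>best[0]: best=(v,(x,y))
    return best
E
python3 - <<'E'
from h import *
d=np.load("w1.npy",allow_pickle=True).item();im=cv2.imread("pics/w1.png")
print(fit(im,"wrist",629,289,22,33,d["c"]), px2w("wrist",(284,198.5),22,d["c"]))
t=cv2.imread("pics/top0.png");c=get_calibration("top")
for n,x,y,z,r in(("dish",629,288,22,33),("mat",644,-115,5,50),("cup",458,-148,50,23),("slim",482,-320,80,13.5),("cap",485,145,23,23),("cupbt",458,-148,0,23)): print(n,fit(t,"top",x,y,z,r,c))
t=cv2.imread("pics/side0.png");c=get_calibration("side")
for n,x,y,z,r in(("dish",629,288,22,33),("mat",644,-115,5,50),("cup",458,-148,50,23),("slim",482,-320,80,13.5),("cap",485,145,23,23)): print(n,fit(t,"side",x,y,z,r,c))
E
```

```text
(np.float32(39.57538), (630.6, 291.4)) [628.67410662 291.65745867  22.        ]
dish (np.float32(37.906727), (629.4, 291.4))
mat (np.float32(18.627647), (644.0, -114.0))
cup (np.float32(39.067806), (458.4, -147.4))
slim (np.float32(40.0), (482.0, -319.0))
cap (np.float32(40.0), (485.0, 147.0))
cupbt (np.float32(23.442133), (459.4, -157.2))
dish (np.float32(14.472765), (632.6, 291.6))
mat (np.float32(11.448948), (647.4, -113.6))
cup (np.float32(25.830675), (462.0, -147.6))
slim (np.float32(34.25843), (486.0, -319.0))
cap (np.float32(20.181782), (488.8, 147.4))
```

Emit:
servo_tool([
  {"hand":0,"linear":[0.5,-0.1,2.7],"rotation":[0,0,-0.012]},
  {"hand":0,"linear":[0,0,2.7],"rotation":[0,0,0]},
  {"hand":0,"linear":[0,0,2.7],"rotation":[0,0,0]},
  {"hand":0,"linear":[0,0,2.7],"rotation":[0,0,0]},
  {"hand":0,"linear":[0,0,1.7],"rotation":[0,0,0]},
])

```text
clock: 2.45
tcp_pos: [626.8, 295.9, 29.0]
eef_rot: [[-0.008, 1.0, -0.002], [1.0, 0.008, -0.0], [-0.0, -0.002, -1.0]]
force: [0.2, 0.2, 0.3]
grip_width: 85.1
```

Emit:
servo_tool([
  {"hand":0,"linear":[0,0,0],"rotation":[0,0,0]},
  {"hand":0,"linear":[0,0,0],"rotation":[0,0,0]},
])

```text
clock: 2.62
tcp_pos: [627.7, 295.6, 30.9]
eef_rot: [[-0.008, 1.0, -0.002], [1.0, 0.008, -0.0], [-0.0, -0.002, -1.0]]
force: [-0.3, 0.1, 0.9]
grip_width: 85.3
```

```bash
cat > snap.py <<'E'
from h import *
import sys
n,f=sys.argv[1:3]
s=observe();c=get_calibration(n);im=get_image(n)[:,:,::-1].copy()
cv2.imwrite(f"pics/{f}.png",im);np.save(f"{f}.npy",dict(c=c,s=s),allow_pickle=True)
print(s["clock"],s["tcp_pos"].round(1),s["eef_rot"][:,0].round(3),s["force"].round(1),s["grip_width"],s["joints"].round(0))
E
python3 snap.py wrist w2
python3 - <<'E'
from h import *
d=np.load("w2.npy",allow_pickle=True).item();im=cv2.imread("pics/w2.png")
print(fit(im,"wrist",630,291,22,33,d["c"]))
E
```

```text
2.6167 [627.7 295.6  30.9] [-0.008  1.    -0.   ] [-0.3  0.1  0.9] 85.33770055695472 [-26.  46.  -6. 103.   9.  32.  53.]
(np.float32(35.845985), (630.0, 290.6))
```

View pics/w2.png

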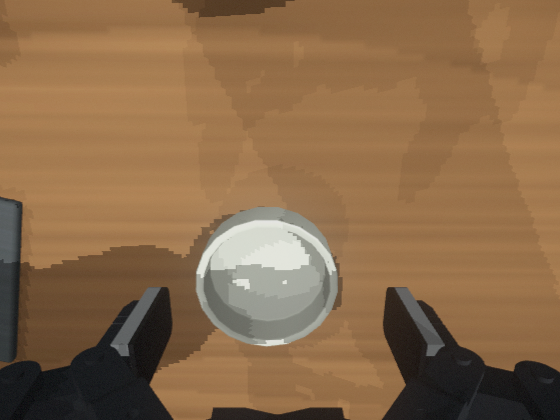

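Emit:
servo_tool([
  {"hand":0,"linear":[-0.5,0.2,0],"rotation":[0,0,0.008]},
  {"hand":0,"linear":[0,0,1.0],"rotation":[0,0,0]},
  {"hand":0,"linear":[0,0,1.0],"rotation":[0,0,0]},
  {"hand":0,"linear":[0,0,0.5],"rotation":[0,0,0]},
  {"hand":0,"linear":[0,0,0],"rotation":[0,0,0]},
])

```text
clock: 3.08
tcp_pos: [630.2, 288.8, 4.7]
eef_rot: [[0.001, 1.0, -0.002], [1.0, -0.001, -0.001], [-0.001, -0.002, -1.0]]
force: [-0.5, -0.5, -0.1]
grip_width: 85.7
```

```bash
python3 snap.py wrist w3; python3 snap.py side s3;python3 - <<'E'
from h import *
d=np.load("w3.npy",allow_pickle=True).item();im=cv2.imread("pics/w3.png")
print(fit(im,"wrist",630,291,22,33,d["c"]))
s=cv2.imread("pics/s3.png")[80:220,140:300]
cv2.imwrite("pics/s3c.png",np.hstack([cv2.resize(im,(400,300)),cv2.resize(s,(343,300))]))
E
```

```text
3.0833 [630.2 288.8   4.7] [ 0.001  1.    -0.001] [-0.5 -0.5 -0.1] 85.68543529845667 [-26.  48.  -6. 103.   9.  30.  53.]
3.1333 [630.4 289.    5.3] [ 0.001  1.    -0.001] [ 0.5 -0.2 -0.6] 85.60051115905755 [-26.  48.  -6. 103.   9.  30.  53.]
(np.float32(36.279404), (630.0, 290.6))
```

View pics/s3c.png

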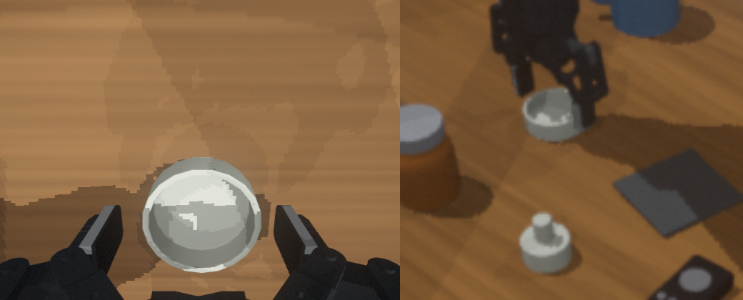

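Emit:
servo_tool([
  {"hand":0,"linear":[0.15,0,0.4],"rotation":[0,0,0]},
  {"hand":0,"linear":[0,0,0.4],"rotation":[0,0,0]},
  {"hand":60,"linear":[0,0,0],"rotation":[0,0,0]},
  {"hand":100,"linear":[0,0,0],"rotation":[0,0,0]},
  {"hand":100,"linear":[0,0,0],"rotation":[0,0,0]},
])

```text
clock: 3.6
tcp_pos: [630.8, 290.8, -1.4]
eef_rot: [[0.001, 1.0, -0.0], [1.0, -0.001, -0.0], [-0.0, -0.0, -1.0]]
force: [-1.9, 0.1, 2.5]
grip_width: 65.5
```

Emit:
servo_tool([
  {"hand":120,"linear":[0,0,0],"rotation":[0,0,0]},
  {"hand":120,"linear":[0,0,0],"rotation":[0,0,0]},
  {"hand":120,"linear":[0,0,0],"rotation":[0,0,0]},
])

```text
clock: 3.85
tcp_pos: [630.8, 290.7, -1.4]
eef_rot: [[0.001, 1.0, -0.0], [1.0, -0.001, -0.0], [-0.0, -0.0, -1.0]]
force: [-2.0, -1.3, 4.8]
grip_width: 65.3
```

```bash
python3 snap.py wrist w4; python3 snap.py side s4;python3 - <<'E'
from h import *
d=np.load("w4.npy",allow_pickle=True).item();im=cv2.imread("pics/w4.png")
print(fit(im,"wrist",630,291,22,33,d["c"]))
s=cv2.imread("pics/s4.png")[80:220,140:300]
cv2.imwrite("pics/s4c.png",np.hstack([cv2.resize(im,(400,300)),cv2.resize(s,(343,300))]))
E
```

```text
3.85 [630.8 290.7  -1.4] [ 0.001  1.    -0.   ] [-2.  -1.3  4.8] 65.33054642398876 [-26.  48.  -6. 103.   9.  29.  52.]
3.9 [630.8 290.8  -1.4] [ 0.001  1.    -0.   ] [-2.3 -0.6  6.4] 65.36310890997582 [-26.  48.  -6. 103.   9.  29.  52.]
(np.float32(37.218014), (630.0, 291.0))
```

View pics/s4c.png

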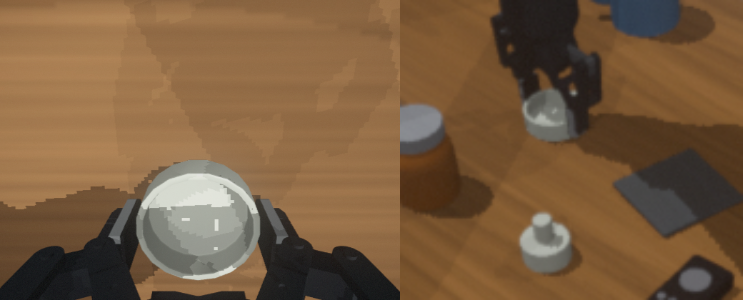

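Emit:
servo_tool([
  {"hand":120,"linear":[0,0,-1],"rotation":[0,0,0]},
  {"hand":120,"linear":[0,0,-2],"rotation":[0,0,0]},
  {"hand":120,"linear":[0,0,-2.5],"rotation":[0,0,0]},
  {"hand":120,"linear":[0,0,-2.5],"rotation":[0,0,0]},
  {"hand":120,"linear":[0,0,0],"rotation":[0,0,0]},
])

```text
clock: 4.37
tcp_pos: [633.7, 291.8, 83.6]
eef_rot: [[0.001, 1.0, 0.007], [1.0, -0.001, 0.003], [0.003, 0.007, -1.0]]
force: [1.1, 0.9, -0.6]
grip_width: 65.5
```

```bash
python3 snap.py wrist w5; python3 -c "
import cv2;cv2.imwrite('pics/w5c.png',cv2.resize(cv2.imread('pics/w5.png'),(400,300)))"
```

```text
4.3667 [633.7 291.8  83.6] [0.001 1.    0.003] [ 1.1  0.9 -0.6] 65.47266946663873 [-25.  42.  -7. 102.   8.  37.  53.]
```

View pics/w5c.png

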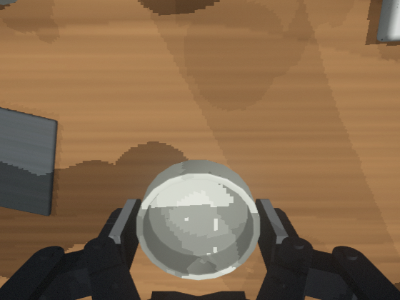

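Emit:
servo_tool([
  {"hand":120,"linear":[-1.7,0,0],"rotation":[0,0,0]},
  {"hand":120,"linear":[-3,0.1,0],"rotation":[0,0,0]},
  {"hand":120,"linear":[-3,0.1,0],"rotation":[0,0,0]},
  {"hand":120,"linear":[-3,0.1,0],"rotation":[0,0,0]},
  {"hand":120,"linear":[-3,0.1,0],"rotation":[0,0,0]},
])

```text
clock: 4.83
tcp_pos: [634.0, 151.3, 77.1]
eef_rot: [[0.001, 1.0, -0.002], [1.0, -0.001, -0.001], [-0.001, -0.002, -1.0]]
force: [0.1, -0.5, -1.3]
grip_width: 65.5
```

Emit:
servo_tool([
  {"hand":120,"linear":[-3,0.1,0],"rotation":[0,0,0]},
  {"hand":120,"linear":[-3,0.1,0],"rotation":[0,0,0]},
  {"hand":120,"linear":[-3,0.1,0],"rotation":[0,0,0]},
  {"hand":120,"linear":[-3,0.1,0],"rotation":[0,0,0]},
  {"hand":120,"linear":[-3,0.1,0],"rotation":[0,0,0]},
])

```text
clock: 5.25
tcp_pos: [638.7, 1.2, 77.1]
eef_rot: [[0.001, 1.0, -0.002], [1.0, -0.001, -0.0], [-0.0, -0.002, -1.0]]
force: [0.7, 0.4, -1.5]
grip_width: 65.7
```

Emit:
servo_tool([
  {"hand":120,"linear":[-3,0.1,0],"rotation":[0,0,0]},
  {"hand":120,"linear":[-3,0,0],"rotation":[0,0,0]},
  {"hand":120,"linear":[-3,0,0],"rotation":[0,0,0]},
  {"hand":120,"linear":[-2.4,0,0],"rotation":[0,0,0]},
  {"hand":120,"linear":[0,0,0],"rotation":[0,0,0]},
])

```text
clock: 5.67
tcp_pos: [638.8, -118.8, 76.9]
eef_rot: [[0.009, 1.0, -0.003], [1.0, -0.009, -0.004], [-0.004, -0.003, -1.0]]
force: [-0.4, -1.1, -0.4]
grip_width: 65.5
```

Emit:
servo_tool([
  {"hand":120,"linear":[0,0,0],"rotation":[0,0,0]},
  {"hand":120,"linear":[0,0,0],"rotation":[0,0,0]},
])

```text
clock: 5.83
tcp_pos: [639.9, -110.2, 77.5]
eef_rot: [[0.001, 1.0, -0.001], [1.0, -0.001, 0.001], [0.001, -0.001, -1.0]]
force: [-0.4, 0.6, -0.7]
grip_width: 65.3
```

```bash
python3 snap.py wrist w6
python3 - <<'E'
from h import *
d=np.load("w6.npy",allow_pickle=True).item();im=cv2.imread("pics/w6.png");c=d["c"]
circ(im,"wrist",644,-114.3,5,50,(0,0,255),c)
cv2.imwrite("pics/w6o.png",im)
print(d["s"]["eef_rot"].round(4))
E
```

```text
5.8333 [ 639.9 -110.2   77.5] [0.001 1.    0.001] [-0.4  0.6 -0.7] 65.33611778422483 [ 12.  40. -11. 108.  12.  33.  83.]
[[ 1.1e-03  1.0e+00 -1.4e-03]
 [ 1.0e+00 -1.1e-03  6.0e-04]
 [ 6.0e-04 -1.4e-03 -1.0e+00]]
```

View pics/w6o.png

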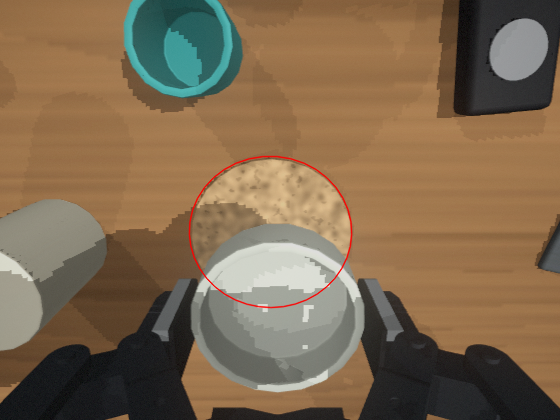

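Emit:
servo_tool([
  {"hand":120,"linear":[-0.43,0.45,1.5],"rotation":[0,0,0]},
  {"hand":120,"linear":[0,0,2.0],"rotation":[0,0,0]},
  {"hand":120,"linear":[0,0,1.7],"rotation":[0,0,0]},
  {"hand":120,"linear":[0,0,1.0],"rotation":[0,0,0]},
  {"hand":120,"linear":[0,0,0],"rotation":[0,0,0]},
])

```text
clock: 6.3
tcp_pos: [643.8, -113.4, 13.3]
eef_rot: [[-0.001, 1.0, -0.004], [1.0, 0.001, 0.001], [0.001, -0.004, -1.0]]
force: [-0.1, 0.4, -1.2]
grip_width: 65.4
```

Emit:
servo_tool([
  {"hand":120,"linear":[0,0,0],"rotation":[0,0,0]},
  {"hand":120,"linear":[0,0,0],"rotation":[0,0,0]},
])

```text
clock: 6.47
tcp_pos: [645.7, -114.2, 16.7]
eef_rot: [[0.0, 1.0, 0.001], [1.0, -0.0, 0.0], [0.0, 0.001, -1.0]]
force: [-0.6, -0.3, -1.0]
grip_width: 65.3
```

Emit:
servo_tool([
  {"hand":120,"linear":[0,-0.05,0.5],"rotation":[0,0,0]},
  {"hand":120,"linear":[0,0,0.4],"rotation":[0,0,0]},
  {"hand":120,"linear":[0,0,0.25],"rotation":[0,0,0]},
  {"hand":120,"linear":[0,0,0],"rotation":[0,0,0]},
  {"hand":120,"linear":[0,0,0],"rotation":[0,0,0]},
])

```text
clock: 6.88
tcp_pos: [644.6, -114.7, 4.7]
eef_rot: [[0.001, 1.0, -0.0], [1.0, -0.001, -0.0], [-0.0, -0.0, -1.0]]
force: [-0.2, 1.0, -1.0]
grip_width: 65.7
```

```bash
python3 snap.py side s7; python3 snap.py wrist w7
python3 - <<'E'
from h import *
d=np.load("w7.npy",allow_pickle=True).item();im=cv2.imread("pics/w7.png");c=d["c"]
print(fit(im,"wrist",644,-114,27,33,c))
circ(im,"wrist",644,-114.3,5,50,(0,0,255),c)
s=cv2.imread("pics/s7.png")[150:270,290:450]
cv2.imwrite("pics/s7c.png",np.hstack([cv2.resize(im,(400,300)),cv2.resize(s,(400,300))]))
E
```

```text
6.8833 [ 644.6 -114.7    4.7] [ 0.001  1.    -0.   ] [-0.2  1.  -1. ] 65.68043727879127 [ 11.  46.  -9. 109.  14.  26.  82.]
6.9333 [ 644.7 -114.7    4.9] [ 0.001  1.    -0.   ] [ 0.2 -0.6 -1.1] 65.30768461611358 [ 11.  46.  -9. 109.  14.  26.  82.]
(np.float32(37.31341), (644.6, -114.4))
```

View pics/s7c.png

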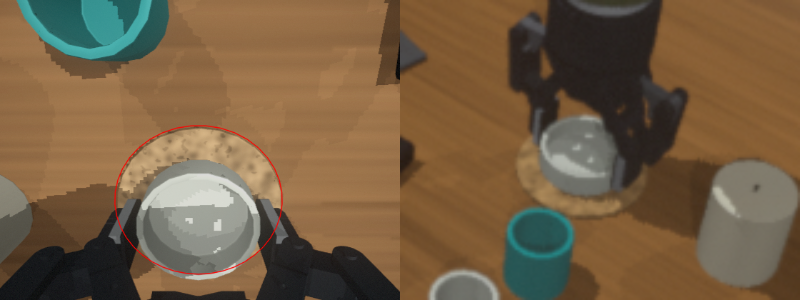

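Emit:
servo_tool([
  {"hand":120,"linear":[0,0,0.1],"rotation":[0,0,0]},
  {"hand":120,"linear":[0,0,0.05],"rotation":[0,0,0]},
  {"hand":120,"linear":[0,0,0],"rotation":[0,0,0]},
])

```text
clock: 7.23
tcp_pos: [644.9, -114.6, 3.6]
eef_rot: [[0.001, 1.0, 0.0], [1.0, -0.001, -0.0], [-0.0, 0.0, -1.0]]
force: [0.3, 1.2, 3.2]
grip_width: 65.3
```

Emit:
servo_tool([
  {"hand":50,"linear":[0,0,0],"rotation":[0,0,0]},
  {"hand":0,"linear":[0,0,0],"rotation":[0,0,0]},
  {"hand":0,"linear":[0,0,0],"rotation":[0,0,0]},
  {"hand":0,"linear":[0,0,0],"rotation":[0,0,0]},
  {"hand":0,"linear":[0,0,-1.0],"rotation":[0,0,0]},
])

```text
clock: 7.65
tcp_pos: [643.7, -114.4, 12.0]
eef_rot: [[0.001, 1.0, -0.003], [1.0, -0.001, 0.0], [0.0, -0.003, -1.0]]
force: [-1.0, 0.6, -0.3]
grip_width: 85.4
```

Emit:
servo_tool([
  {"hand":0,"linear":[0,0,-2.0],"rotation":[0,0,0]},
  {"hand":0,"linear":[0,0,-2.5],"rotation":[0,0,0]},
  {"hand":0,"linear":[0,0,-2.5],"rotation":[0,0,0]},
  {"hand":0,"linear":[0,0,-2.5],"rotation":[0,0,0]},
  {"hand":0,"linear":[0,0,-2.5],"rotation":[0,0,0]},
])

```text
clock: 8.07
tcp_pos: [644.5, -114.6, 135.3]
eef_rot: [[0.001, 1.0, 0.0], [1.0, -0.001, -0.0], [-0.0, 0.0, -1.0]]
force: [0.3, 0.2, 0.6]
grip_width: 85.6
```

Emit:
servo_tool([
  {"hand":0,"linear":[0,0,0],"rotation":[0,0,0]},
  {"hand":0,"linear":[0,0,0],"rotation":[0,0,0]},
])

```text
clock: 8.23
tcp_pos: [645.6, -114.8, 135.7]
eef_rot: [[0.001, 1.0, 0.004], [1.0, -0.001, -0.001], [-0.001, 0.004, -1.0]]
force: [-0.7, -0.3, -0.2]
grip_width: 85.7
```

```bash
python3 snap.py wrist w8
python3 - <<'E'
from h import *
d=np.load("w8.npy",allow_pickle=True).item();im=cv2.imread("pics/w8.png");c=d["c"]
print(fit(im,"wrist",644,-114,27,33,c),fit(im,"wrist",644,-114,5,50,c))
circ(im,"wrist",644,-114.3,5,50,(0,0,255),c)
cv2.imwrite("pics/w8o.png",im)
E
```

```text
8.2333 [ 645.6 -114.8  135.7] [ 0.001  1.    -0.001] [-0.7 -0.3 -0.2] 85.69037200728707 [ 13.  36. -12. 105.  11.  39.  85.]
(np.float32(37.363), (644.6, -114.4)) (np.float32(20.487196), (645.6, -113.4))
```

View pics/w8o.png

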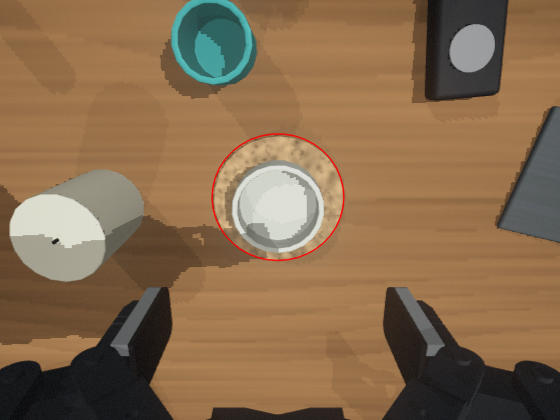

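Emit:
servo_tool([
  {"hand":0,"linear":[-0.55,-3.1,0],"rotation":[0,0,0]},
  {"hand":0,"linear":[-0.55,-3.1,0],"rotation":[0,0,0]},
  {"hand":0,"linear":[-0.55,-3.1,0],"rotation":[0,0,0]},
  {"hand":0,"linear":[-0.55,-3.1,0],"rotation":[0,0,0]},
  {"hand":0,"linear":[-0.55,-3.1,0],"rotation":[0,0,0]},
])

```text
clock: 8.7
tcp_pos: [487.3, -141.9, 132.4]
eef_rot: [[0.001, 1.0, -0.002], [1.0, -0.001, 0.0], [0.0, -0.002, -1.0]]
force: [0.3, -1.3, -0.3]
grip_width: 85.4
```

Emit:
servo_tool([
  {"hand":0,"linear":[-0.5,-3.1,0],"rotation":[0,0,0]},
  {"hand":0,"linear":[0,0,0],"rotation":[0,0,0]},
  {"hand":0,"linear":[0,0,0],"rotation":[0,0,0]},
])

```text
clock: 8.95
tcp_pos: [456.6, -147.3, 132.8]
eef_rot: [[0.002, 1.0, -0.002], [1.0, -0.002, 0.0], [0.0, -0.002, -1.0]]
force: [0.1, -0.1, 0.3]
grip_width: 85.6
```

```bash
python3 snap.py wrist w9
python3 - <<'E'
from h import *
d=np.load("w9.npy",allow_pickle=True).item();im=cv2.imread("pics/w9.png");c=d["c"]
print(d["s"]["eef_rot"].round(4)[:,2])
f=fit(im,"wrist",458.5,-147.5,50,23,c);print(f)
circ(im,"wrist",*f[1],50,23,(0,0,255),c)
cv2.imwrite("pics/w9o.png",im)
E
```

```text
8.95 [ 456.6 -147.3  132.8] [0.002 1.    0.   ] [ 0.1 -0.1  0.3] 85.56854254602587 [ 20.  27. -12. 128.  13.  26.  88.]
[-2.5e-03  1.0e-04 -1.0e+00]
(np.float32(39.85064), (459.5, -147.9))
```

View pics/w9o.png

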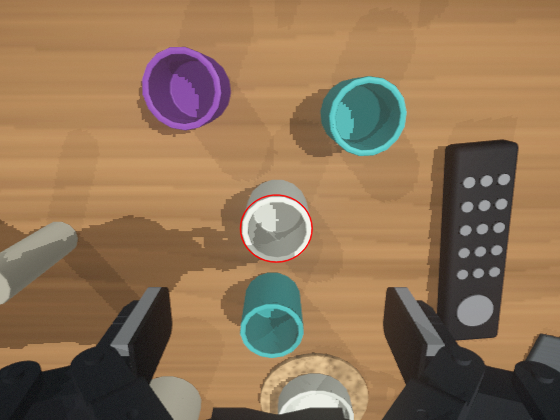

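Emit:
servo_tool([
  {"hand":0,"linear":[-0.06,0.29,2.0],"rotation":[0,0,0]},
  {"hand":0,"linear":[0,0,2.5],"rotation":[0,0,0]},
  {"hand":0,"linear":[0,0,2.5],"rotation":[0,0,0]},
  {"hand":0,"linear":[0,0,2.0],"rotation":[0,0,0]},
  {"hand":0,"linear":[0,0,0.8],"rotation":[0,0,0]},
])

```text
clock: 9.42
tcp_pos: [462.0, -146.7, 32.5]
eef_rot: [[-0.001, 1.0, -0.002], [1.0, 0.001, 0.001], [0.001, -0.002, -1.0]]
force: [-0.1, 0.2, 1.0]
grip_width: 85.4
```

Emit:
servo_tool([
  {"hand":0,"linear":[0,0,0],"rotation":[0,0,0]},
  {"hand":0,"linear":[0,0,0],"rotation":[0,0,0]},
  {"hand":0,"linear":[0,0,0],"rotation":[0,0,0]},
])

```text
clock: 9.67
tcp_pos: [462.3, -147.5, 35.9]
eef_rot: [[0.0, 1.0, 0.001], [1.0, -0.0, -0.0], [-0.0, 0.001, -1.0]]
force: [1.1, 0.5, -0.2]
grip_width: 85.8
```

```bash
python3 snap.py side s10; python3 snap.py wrist w10
python3 - <<'E'
from h import *
d=np.load("w10.npy",allow_pickle=True).item();im=cv2.imread("pics/w10.png");c=d["c"]
print(fit(im,"wrist",459,-148,50,23,c))
s=cv2.imread("pics/s10.png")[180:360,220:460]
cv2.imwrite("pics/s10c.png",np.hstack([cv2.resize(im,(400,300)),cv2.resize(s,(400,300))]))
E
```

```text
9.6667 [ 462.3 -147.5   35.9] [ 0.  1. -0.] [ 1.1  0.5 -0.2] 85.7741187657941 [ 15.  38.  -6. 131.  17.  12.  83.]
9.7167 [ 462.3 -147.6   36.2] [ 0.001  1.    -0.   ] [-0.3 -0.4  0.1] 85.28428035645614 [ 15.  38.  -6. 131.  17.  12.  83.]
(np.float32(38.094196), (459.4, -147.6))
```

View pics/s10c.png

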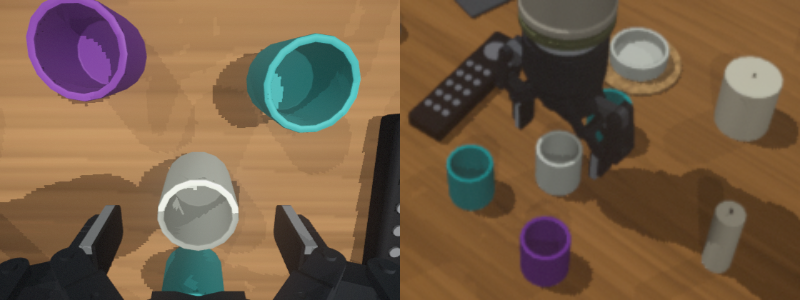

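Emit:
servo_tool([
  {"hand":0,"linear":[0,-0.25,0.6],"rotation":[0,0,0]},
  {"hand":0,"linear":[0,0,0.7],"rotation":[0,0,0]},
  {"hand":0,"linear":[0,0,0.4],"rotation":[0,0,0]},
  {"hand":0,"linear":[0,0,0],"rotation":[0,0,0]},
  {"hand":0,"linear":[0,0,0],"rotation":[0,0,0]},
])

```text
clock: 10.18
tcp_pos: [458.8, -147.5, 17.9]
eef_rot: [[0.001, 1.0, -0.001], [1.0, -0.001, 0.0], [0.0, -0.001, -1.0]]
force: [-0.5, 0.1, 1.2]
grip_width: 85.4
```

Emit:
servo_tool([
  {"hand":100,"linear":[0,0,0],"rotation":[0,0,0]},
  {"hand":150,"linear":[0,0,0],"rotation":[0,0,0]},
  {"hand":160,"linear":[0,0,0],"rotation":[0,0,0]},
  {"hand":160,"linear":[0,0,0],"rotation":[0,0,0]},
  {"hand":160,"linear":[0,0,0],"rotation":[0,0,0]},
])

```text
clock: 10.6
tcp_pos: [459.2, -147.6, 18.7]
eef_rot: [[0.001, 1.0, 0.001], [1.0, -0.001, -0.0], [-0.0, 0.001, -1.0]]
force: [-1.2, 0.2, 5.3]
grip_width: 45.9
```

```bash
python3 snap.py side s11; python3 snap.py wrist w11
python3 - <<'E'
from h import *
d=np.load("w11.npy",allow_pickle=True).item();im=cv2.imread("pics/w11.png");c=d["c"]
print(fit(im,"wrist",459,-148,50,23,c))
s=cv2.imread("pics/s11.png")[180:360,220:460]
cv2.imwrite("pics/s11c.png",np.hstack([cv2.resize(im,(400,300)),cv2.resize(s,(400,300))]))
E
```

```text
10.6 [ 459.2 -147.6   18.7] [ 0.001  1.    -0.   ] [-1.2  0.2  5.3] 45.89937402306569 [ 14.  39.  -5. 132.  18.   9.  83.]
10.65 [ 459.2 -147.6   18.7] [ 0.001  1.    -0.   ] [-0.5  0.4  5.2] 45.506009809826374 [ 14.  39.  -5. 132.  18.   9.  83.]
(np.float32(37.519367), (459.4, -147.6))
```

View pics/s11c.png

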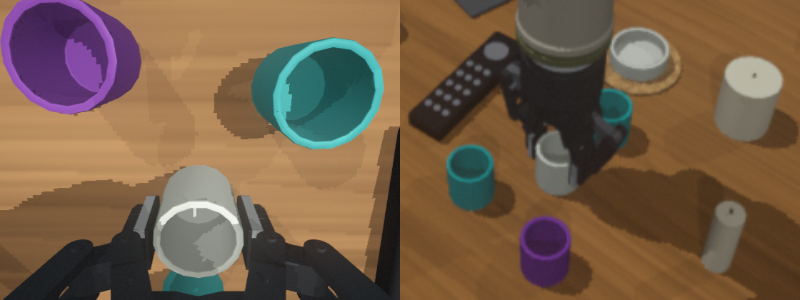

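Emit:
servo_tool([
  {"hand":160,"linear":[0,0,-1],"rotation":[0,0,0]},
  {"hand":160,"linear":[0,0,-2.5],"rotation":[0,0,0]},
  {"hand":160,"linear":[0,0,-2.5],"rotation":[0,0,0]},
  {"hand":160,"linear":[0,0,-2],"rotation":[0,0,0]},
  {"hand":160,"linear":[0,0,-1],"rotation":[0,0,0]},
])

```text
clock: 11.12
tcp_pos: [459.5, -147.8, 110.6]
eef_rot: [[0.001, 1.0, 0.002], [1.0, -0.001, -0.001], [-0.001, 0.002, -1.0]]
force: [1.0, 0.4, -1.2]
grip_width: 45.6
```

Emit:
servo_tool([
  {"hand":160,"linear":[0.3,1.5,0],"rotation":[0,0,0]},
  {"hand":160,"linear":[0.5,3,0],"rotation":[0,0,0]},
  {"hand":160,"linear":[0.5,3,0],"rotation":[0,0,0]},
  {"hand":160,"linear":[0.5,3,0],"rotation":[0,0,0]},
  {"hand":160,"linear":[0.5,3,0],"rotation":[0,0,0]},
])

```text
clock: 11.53
tcp_pos: [595.2, -124.5, 108.6]
eef_rot: [[0.001, 1.0, 0.0], [1.0, -0.001, -0.0], [-0.0, 0.0, -1.0]]
force: [-0.1, -0.1, -1.0]
grip_width: 45.4
```

Emit:
servo_tool([
  {"hand":160,"linear":[0.5,3,0],"rotation":[0,0,0]},
  {"hand":160,"linear":[0.5,2,0],"rotation":[0,0,0]},
  {"hand":160,"linear":[0,0,0],"rotation":[0,0,0]},
  {"hand":160,"linear":[0,0,0],"rotation":[0,0,0]},
  {"hand":160,"linear":[0,0,0],"rotation":[0,0,0]},
])

```text
clock: 11.95
tcp_pos: [642.8, -114.9, 107.9]
eef_rot: [[0.001, 1.0, -0.002], [1.0, -0.001, -0.0], [-0.0, -0.002, -1.0]]
force: [0.3, 0.1, -0.6]
grip_width: 45.8
```

```bash
python3 snap.py wrist w12
python3 - <<'E'
from h import *
d=np.load("w12.npy",allow_pickle=True).item();im=cv2.imread("pics/w12.png");c=d["c"]
circ(im,"wrist",644.6,-114.4,27,33,(0,0,255),c)
z=d["s"]["tcp_pos"][2]-18.7;x,y=d["s"]["tcp_pos"][:2]
print(fit(im,"wrist",x,y,z+50,23,c))
cv2.imwrite("pics/w12o.png",im)
E
```

```text
11.95 [ 642.8 -114.9  107.9] [ 0.001  1.    -0.   ] [ 0.3  0.1 -0.6] 45.799548387311205 [ 13.  38. -12. 106.  12.  37.  84.]
(np.float32(30.043816), (np.float64(642.839734634501), np.float64(-114.93802330904614)))
```

View pics/w12o.png

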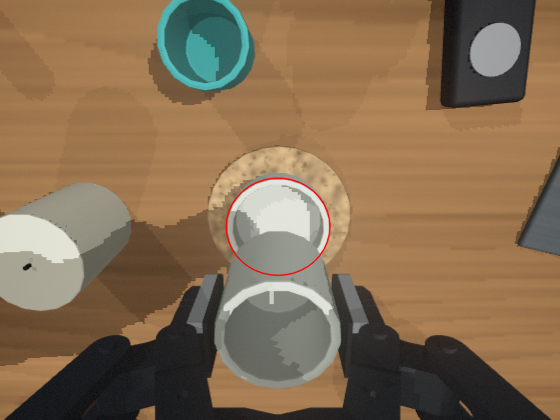

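Emit:
servo_tool([
  {"hand":160,"linear":[0.05,0.18,1.5],"rotation":[0,0,0]},
  {"hand":160,"linear":[0,0,2],"rotation":[0,0,0]},
  {"hand":160,"linear":[0,0,1.5],"rotation":[0,0,0]},
  {"hand":160,"linear":[0,0,0],"rotation":[0,0,0]},
  {"hand":160,"linear":[0,0,0],"rotation":[0,0,0]},
])

```text
clock: 12.42
tcp_pos: [644.7, -114.6, 58.0]
eef_rot: [[0.001, 1.0, -0.002], [1.0, -0.001, -0.0], [-0.0, -0.002, -1.0]]
force: [-0.5, -0.9, -0.4]
grip_width: 45.7
```

```bash
python3 snap.py side s13; python3 snap.py wrist w13
python3 - <<'E'
from h import *
d=np.load("w13.npy",allow_pickle=True).item();im=cv2.imread("pics/w13.png");c=d["c"]
circ(im,"wrist",644.6,-114.4,27,33,(0,0,255),c)
z=d["s"]["tcp_pos"][2]-18.7;x,y=d["s"]["tcp_pos"][:2]
print(fit(im,"wrist",x,y,z+50,23,c))
s=cv2.imread("pics/s13.png")[130:280,280:480]
cv2.imwrite("pics/s13c.png",np.hstack([cv2.resize(im,(400,300)),cv2.resize(s,(400,300))]))
E
```

```text
12.4167 [ 644.7 -114.6   58. ] [ 0.001  1.    -0.   ] [-0.5 -0.9 -0.4] 45.671745849188305 [ 12.  42. -11. 108.  14.  32.  82.]
12.4667 [ 645.5 -114.5   58.8] [ 0.001  1.    -0.   ] [ 0.4  0.6 -0.6] 45.65151986925047 [ 12.  42. -11. 108.  14.  32.  82.]
(np.float32(29.550901), (np.float64(645.4655827221321), np.float64(-114.54137417892757)))
```

View pics/s13c.png

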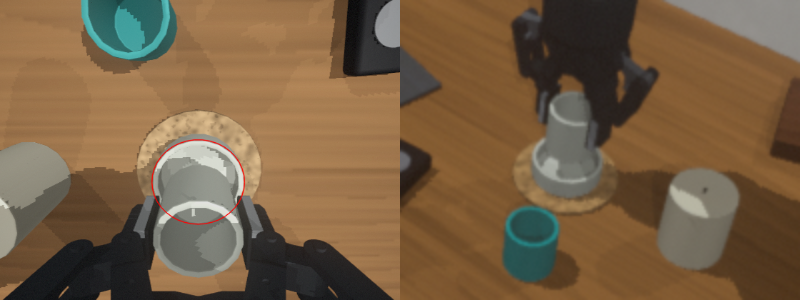

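Aligned; lower 27 mm more.

Emit:
servo_tool([
  {"hand":160,"linear":[0,-0.05,0.9],"rotation":[0,0,0]},
  {"hand":160,"linear":[0,0,0.9],"rotation":[0,0,0]},
  {"hand":160,"linear":[0,0,0.6],"rotation":[0,0,0]},
  {"hand":160,"linear":[0,0,0.2],"rotation":[0,0,0]},
  {"hand":160,"linear":[0,0,0],"rotation":[0,0,0]},
])

```text
clock: 12.93
tcp_pos: [644.9, -114.1, 31.3]
eef_rot: [[0.001, 1.0, -0.001], [1.0, -0.001, 0.0], [0.0, -0.001, -1.0]]
force: [0.1, -0.3, -0.3]
grip_width: 45.5
```

Emit:
servo_tool([
  {"hand":160,"linear":[0,0,0.1],"rotation":[0,0,0]},
  {"hand":160,"linear":[0,0,0.1],"rotation":[0,0,0]},
  {"hand":160,"linear":[0,0,0],"rotation":[0,0,0]},
])

```text
clock: 13.18
tcp_pos: [645.5, -114.2, 30.4]
eef_rot: [[0.001, 1.0, 0.0], [1.0, -0.001, -0.0], [-0.0, 0.0, -1.0]]
force: [0.5, -0.4, -0.8]
grip_width: 45.7
```

```bash
python3 snap.py side s14; python3 snap.py wrist w14
python3 - <<'E'
from h import *
d=np.load("w14.npy",allow_pickle=True).item();im=cv2.imread("pics/w14.png");c=d["c"]
s=cv2.imread("pics/s14.png")[130:280,280:480]
cv2.imwrite("pics/s14c.png",np.hstack([cv2.resize(im,(400,300)),cv2.resize(s,(400,300))]))
E
```

```text
13.1833 [ 645.5 -114.2   30.4] [ 0.001  1.    -0.   ] [ 0.5 -0.4 -0.8] 45.66301310414347 [ 11.  44. -10. 108.  14.  29.  82.]
13.2333 [ 645.5 -114.2   30.4] [ 0.001  1.    -0.   ] [ 0.1  0.4 -0.9] 45.77366057994245 [ 11.  44. -10. 108.  14.  29.  82.]
```

View pics/s14c.png

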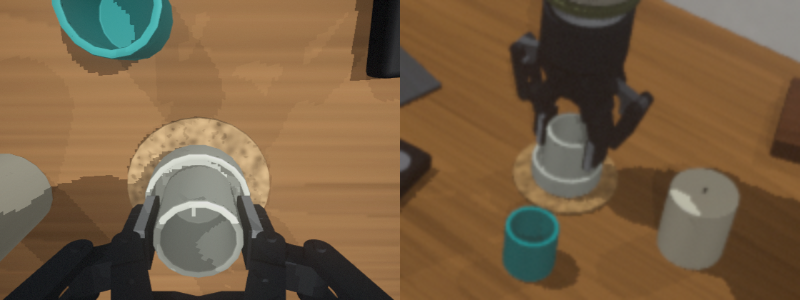

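Nearly down. Touch with another 1.5 mm, checking force.

Emit:
servo_tool([
  {"hand":160,"linear":[0,0,0.1],"rotation":[0,0,0]},
  {"hand":160,"linear":[0,0,0.05],"rotation":[0,0,0]},
  {"hand":160,"linear":[0,0,0],"rotation":[0,0,0]},
])

```text
clock: 13.53
tcp_pos: [645.6, -114.2, 29.8]
eef_rot: [[0.001, 1.0, 0.001], [1.0, -0.001, -0.0], [-0.0, 0.001, -1.0]]
force: [-2.3, 0.4, 8.4]
grip_width: 45.8
```

Emit:
servo_tool([
  {"hand":100,"linear":[0,0,0],"rotation":[0,0,0]},
  {"hand":50,"linear":[0,0,0],"rotation":[0,0,0]},
  {"hand":30,"linear":[0,0,0],"rotation":[0,0,0]},
  {"hand":30,"linear":[0,0,0],"rotation":[0,0,0]},
  {"hand":30,"linear":[0,0,0],"rotation":[0,0,0]},
])

```text
clock: 13.95
tcp_pos: [645.4, -114.2, 28.7]
eef_rot: [[0.001, 1.0, -0.0], [1.0, -0.001, 0.0], [0.0, -0.0, -1.0]]
force: [-0.2, 0.0, 0.2]
grip_width: 75.7
```

Emit:
servo_tool([
  {"hand":30,"linear":[0,0,-1.0],"rotation":[0,0,0]},
  {"hand":30,"linear":[0,0,-2.5],"rotation":[0,0,0]},
  {"hand":30,"linear":[0,0,-3],"rotation":[0,0,0]},
  {"hand":30,"linear":[0,0,-3],"rotation":[0,0,0]},
  {"hand":30,"linear":[0,0,-3],"rotation":[0,0,0]},
])

```text
clock: 14.37
tcp_pos: [645.1, -114.1, 155.7]
eef_rot: [[0.001, 1.0, -0.0], [1.0, -0.001, 0.0], [0.0, -0.0, -1.0]]
force: [0.9, -0.5, 0.5]
grip_width: 75.2
```

Emit:
servo_tool([
  {"hand":30,"linear":[0,0,-1.0],"rotation":[0,0,0]},
  {"hand":30,"linear":[0,0,0],"rotation":[0,0,0]},
  {"hand":30,"linear":[0,0,0],"rotation":[0,0,0]},
])

```text
clock: 14.62
tcp_pos: [645.4, -114.4, 164.3]
eef_rot: [[0.001, 1.0, 0.001], [1.0, -0.001, -0.0], [-0.0, 0.001, -1.0]]
force: [0.2, 0.0, 0.0]
grip_width: 75.4
```

```bash
python3 snap.py side s15; python3 snap.py wrist w15
python3 - <<'E'
from h import *
d=np.load("w15.npy",allow_pickle=True).item();im=cv2.imread("pics/w15.png");c=d["c"]
print(fit(im,"wrist",645,-114,61,23,c),fit(im,"wrist",645,-114,27,33,c),fit(im,"wrist",645,-114,5,50,c))
s=cv2.imread("pics/s15.png")[130:280,280:480]
cv2.imwrite("pics/s15c.png",np.hstack([cv2.resize(im,(400,300)),cv2.resize(s,(400,300))]))
E
```

```text
14.6167 [ 645.4 -114.4  164.3] [ 0.001  1.    -0.   ] [0.2 0.  0. ] 75.43416902995003 [ 14.  34. -13. 104.  11.  43.  85.]
14.6667 [ 644.8 -114.3  163.2] [ 0.001  1.    -0.   ] [-0.3 -0.1 -0.8] 75.39027530063836 [ 14.  34. -13. 104.  11.  43.  85.]
(np.float32(35.57017), (646.6, -114.4)) (np.float32(24.08292), (644.6, -114.4)) (np.float32(21.189062), (645.6, -113.4))
```

View pics/s15c.png

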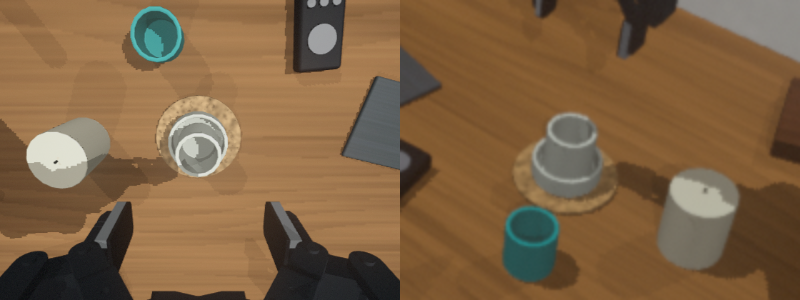

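Emit:
servo_tool([
  {"hand":30,"linear":[-2.5,-2.0,0],"rotation":[0,0,0]},
  {"hand":30,"linear":[-2.5,-2.0,0],"rotation":[0,0,0]},
  {"hand":30,"linear":[-2.5,-2.0,0],"rotation":[0,0,0]},
  {"hand":30,"linear":[-2.5,-2.0,0],"rotation":[0,0,0]},
  {"hand":30,"linear":[-2.5,-2.0,0],"rotation":[0,0,0]},
])

```text
clock: 15.13
tcp_pos: [543.4, -239.7, 162.0]
eef_rot: [[0.0, 1.0, -0.003], [1.0, -0.0, 0.001], [0.001, -0.003, -1.0]]
force: [-0.4, -0.1, -0.1]
grip_width: 75.1
```

Emit:
servo_tool([
  {"hand":30,"linear":[-2.5,-2.0,0],"rotation":[0,0,0]},
  {"hand":30,"linear":[-2.5,-2.0,0],"rotation":[0,0,0]},
  {"hand":30,"linear":[-2.9,-2.1,0],"rotation":[0,0,0]},
  {"hand":30,"linear":[0,0,0],"rotation":[0,0,0]},
  {"hand":30,"linear":[0,0,0],"rotation":[0,0,0]},
])

```text
clock: 15.55
tcp_pos: [481.9, -319.9, 162.3]
eef_rot: [[0.005, 1.0, -0.003], [1.0, -0.005, 0.001], [0.001, -0.003, -1.0]]
force: [0.1, 1.5, -0.4]
grip_width: 75.3
```

```bash
python3 snap.py wrist w16
python3 - <<'E'
from h import *
d=np.load("w16.npy",allow_pickle=True).item();im=cv2.imread("pics/w16.png");c=d["c"]
f=fit(im,"wrist",483,-319,80,13.5,c);print(f)
circ(im,"wrist",*f[1],80,13.5,(0,0,255),c);circ(im,"wrist",*f[1],0,13.5,(0,255,0),c)
cv2.imwrite("pics/w16o.png",im)
E
```

```text
15.55 [ 481.9 -319.9  162.3] [0.005 1.    0.001] [ 0.1  1.5 -0.4] 75.30059270410923 [ 38.  30. -14. 114.  12.  37. 106.]
(np.float32(36.334938), (483.6, -318.6))
```

View pics/w16o.png

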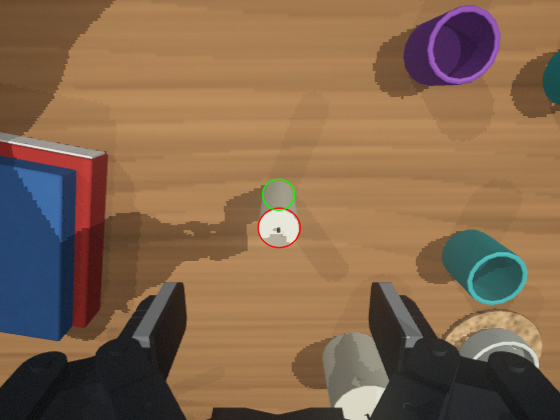

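Emit:
servo_tool([
  {"hand":30,"linear":[0.13,0.15,2.0],"rotation":[0,0,0]},
  {"hand":30,"linear":[0,0,2.5],"rotation":[0,0,0]},
  {"hand":30,"linear":[0,0,2.5],"rotation":[0,0,0]},
  {"hand":30,"linear":[0,0,2.0],"rotation":[0,0,0]},
  {"hand":30,"linear":[0,0,0.8],"rotation":[0,0,0]},
])

```text
clock: 16.02
tcp_pos: [485.5, -314.2, 62.6]
eef_rot: [[-0.002, 1.0, -0.003], [1.0, 0.002, 0.003], [0.003, -0.003, -1.0]]
force: [-0.4, 1.9, -0.6]
grip_width: 75.2
```

Emit:
servo_tool([
  {"hand":30,"linear":[0,0,0],"rotation":[0,0,0]},
  {"hand":30,"linear":[0,0,0],"rotation":[0,0,0]},
  {"hand":30,"linear":[0,0,0],"rotation":[0,0,0]},
])

```text
clock: 16.27
tcp_pos: [486.6, -316.5, 66.6]
eef_rot: [[-0.0, 1.0, 0.001], [1.0, 0.0, -0.0], [-0.0, 0.001, -1.0]]
force: [-0.7, -0.1, -0.4]
grip_width: 75.1
```

```bash
python3 snap.py side s17; python3 snap.py wrist w17
python3 - <<'E'
from h import *
d=np.load("w17.npy",allow_pickle=True).item();im=cv2.imread("pics/w17.png");c=d["c"]
f=fit(im,"wrist",483.6,-318.6,80,13.5,c);print(f)
s=cv2.imread("pics/s17.png")[230:380,330:530]
cv2.imwrite("pics/s17c.png",np.hstack([cv2.resize(im,(400,300)),cv2.resize(s,(400,300))]))
E
```

```text
16.2667 [ 486.6 -316.5   66.6] [-0.  1. -0.] [-0.7 -0.1 -0.4] 75.14326223709105 [ 35.  38. -11. 118.  15.  26. 102.]
16.3167 [ 486.6 -316.8   66.9] [ 0.     1.    -0.001] [-1.   0.2 -0.3] 75.5853397179569 [ 35.  38. -11. 118.  15.  26. 102.]
(np.float32(33.92244), (483.20000000000005, -319.20000000000005))
```

View pics/s17c.png

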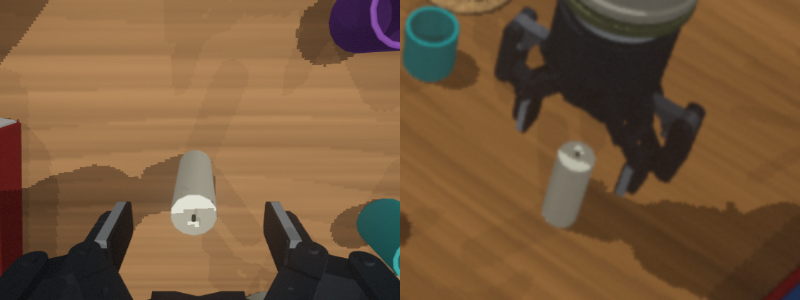

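Emit:
servo_tool([
  {"hand":30,"linear":[-0.23,-0.3,0],"rotation":[0,0,0]},
  {"hand":30,"linear":[0,0,0.7],"rotation":[0,0,0]},
  {"hand":30,"linear":[0,0,0.7],"rotation":[0,0,0]},
  {"hand":30,"linear":[0,0,0],"rotation":[0,0,0]},
  {"hand":30,"linear":[0,0,0],"rotation":[0,0,0]},
])

```text
clock: 16.78
tcp_pos: [482.3, -318.9, 51.1]
eef_rot: [[0.001, 1.0, -0.001], [1.0, -0.001, 0.001], [0.001, -0.001, -1.0]]
force: [0.0, -0.2, 0.1]
grip_width: 75.3
```

Emit:
servo_tool([
  {"hand":100,"linear":[0,0,0],"rotation":[0,0,0]},
  {"hand":150,"linear":[0,0,0],"rotation":[0,0,0]},
  {"hand":190,"linear":[0,0,0],"rotation":[0,0,0]},
  {"hand":210,"linear":[0,0,0],"rotation":[0,0,0]},
  {"hand":210,"linear":[0,0,0],"rotation":[0,0,0]},
], newtons=30)

```text
clock: 17.2
tcp_pos: [482.8, -319.2, 52.0]
eef_rot: [[0.001, 1.0, 0.0], [1.0, -0.001, -0.0], [-0.0, 0.0, -1.0]]
force: [-0.4, -0.7, 2.4]
grip_width: 26.0
```

Emit:
servo_tool([
  {"hand":210,"linear":[0,0,0],"rotation":[0,0,0]},
  {"hand":210,"linear":[0,0,0],"rotation":[0,0,0]},
  {"hand":210,"linear":[0,0,0],"rotation":[0,0,0]},
])

```text
clock: 17.45
tcp_pos: [482.9, -319.2, 52.0]
eef_rot: [[0.001, 1.0, 0.0], [1.0, -0.001, -0.0], [-0.0, 0.0, -1.0]]
force: [-0.4, -0.2, 3.9]
grip_width: 26.2
```

```bash
python3 snap.py side s18; python3 snap.py wrist w18
python3 - <<'E'
from h import *
d=np.load("w18.npy",allow_pickle=True).item();im=cv2.imread("pics/w18.png");c=d["c"]
f=fit(im,"wrist",483.6,-318.6,80,13.5,c);print(f)
s=cv2.imread("pics/s18.png")[230:380,330:530]
cv2.imwrite("pics/s18c.png",np.hstack([cv2.resize(im,(400,300)),cv2.resize(s,(400,300))]))
E
```

```text
17.45 [ 482.9 -319.2   52. ] [ 0.001  1.    -0.   ] [-0.4 -0.2  3.9] 26.172942620656897 [ 35.  39. -10. 118.  16.  24. 102.]
17.5 [ 482.9 -319.1   52. ] [ 0.001  1.    -0.   ] [-0.4  0.2  3.9] 25.857989473062045 [ 35.  39. -10. 118.  16.  24. 102.]
(np.float32(31.715006), (483.20000000000005, -319.0))
```

View pics/s18c.png

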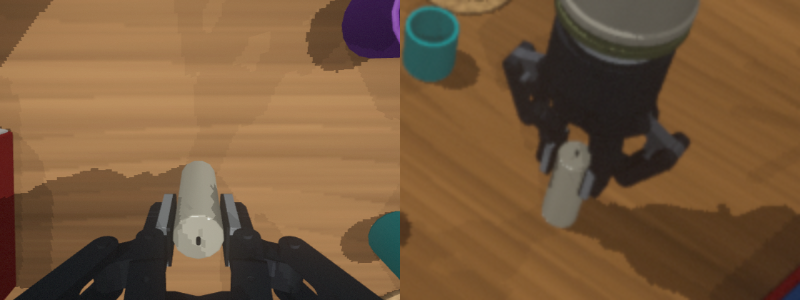

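Emit:
servo_tool([
  {"hand":210,"linear":[0,0,-1],"rotation":[0,0,0]},
  {"hand":210,"linear":[0,0,-2.5],"rotation":[0,0,0]},
  {"hand":210,"linear":[0,0,-3],"rotation":[0,0,0]},
  {"hand":210,"linear":[0,0,-3],"rotation":[0,0,0]},
  {"hand":210,"linear":[0,0,-1.5],"rotation":[0,0,0]},
])

```text
clock: 17.97
tcp_pos: [483.4, -319.4, 165.4]
eef_rot: [[0.001, 1.0, 0.003], [1.0, -0.001, -0.001], [-0.001, 0.003, -1.0]]
force: [0.6, -0.7, -0.4]
grip_width: 26.1
```

Emit:
servo_tool([
  {"hand":210,"linear":[1.2,1.0,0],"rotation":[0,0,0]},
  {"hand":210,"linear":[2.4,1.9,0],"rotation":[0,0,0]},
  {"hand":210,"linear":[2.4,1.9,0],"rotation":[0,0,0]},
  {"hand":210,"linear":[2.4,1.9,0],"rotation":[0,0,0]},
  {"hand":210,"linear":[2.4,1.9,0],"rotation":[0,0,0]},
])

```text
clock: 18.38
tcp_pos: [569.2, -210.0, 162.4]
eef_rot: [[0.001, 1.0, -0.0], [1.0, -0.001, 0.0], [0.0, -0.0, -1.0]]
force: [0.5, 0.4, -1.9]
grip_width: 25.7
```

Emit:
servo_tool([
  {"hand":210,"linear":[2.4,1.9,0],"rotation":[0,0,0]},
  {"hand":210,"linear":[2.4,1.9,0],"rotation":[0,0,0]},
  {"hand":210,"linear":[2.4,1.9,0],"rotation":[0,0,0]},
  {"hand":210,"linear":[2.4,1.9,0],"rotation":[0,0,0]},
  {"hand":210,"linear":[0,0,0],"rotation":[0,0,0]},
])

```text
clock: 18.8
tcp_pos: [648.6, -107.7, 162.5]
eef_rot: [[-0.007, 1.0, 0.003], [1.0, 0.007, 0.004], [0.004, 0.003, -1.0]]
force: [-0.4, 0.4, -0.4]
grip_width: 25.7
```

Emit:
servo_tool([
  {"hand":210,"linear":[0,0,0],"rotation":[0,0,0]},
  {"hand":210,"linear":[0,0,0],"rotation":[0,0,0]},
  {"hand":210,"linear":[0,0,0],"rotation":[0,0,0]},
])

```text
clock: 19.05
tcp_pos: [644.0, -116.5, 161.9]
eef_rot: [[0.002, 1.0, -0.001], [1.0, -0.002, -0.001], [-0.001, -0.001, -1.0]]
force: [-1.2, -0.7, -1.1]
grip_width: 26.2
```

```bash
python3 snap.py side s19; python3 snap.py wrist w19
python3 - <<'E'
from h import *
d=np.load("w19.npy",allow_pickle=True).item();im=cv2.imread("pics/w19.png");c=d["c"]
circ(im,"wrist",646.4,-114.4,61,23,(0,0,255),c)
s=cv2.imread("pics/s19.png")[80:280,250:510]
cv2.imwrite("pics/s19c.png",np.hstack([cv2.resize(im,(400,300)),cv2.resize(s,(400,300))]))
print(d["s"]["eef_rot"].round(4)[:,2])
E
```

```text
19.05 [ 644.  -116.5  161.9] [ 0.002  1.    -0.001] [-1.2 -0.7 -1.1] 26.15881719572293 [ 14.  34. -13. 104.  11.  43.  85.]
19.1 [ 644.1 -116.7  161.9] [ 0.003  1.    -0.001] [ 0.2  0.2 -0. ] 25.92196590002403 [ 14.  34. -13. 104.  11.  43.  85.]
[-7.e-04 -6.e-04 -1.e+00]
```

View pics/s19c.png

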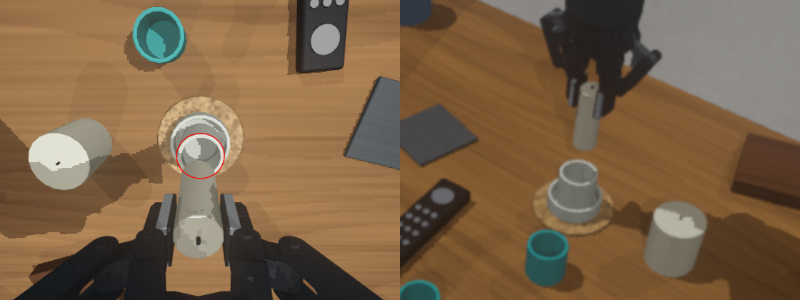

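Emit:
servo_tool([
  {"hand":210,"linear":[0.21,0.19,1],"rotation":[0,0,0]},
  {"hand":210,"linear":[0,0,1.5],"rotation":[0,0,0]},
  {"hand":210,"linear":[0,0,1.3],"rotation":[0,0,0]},
  {"hand":210,"linear":[0,0,0],"rotation":[0,0,0]},
  {"hand":210,"linear":[0,0,0],"rotation":[0,0,0]},
])

```text
clock: 19.57
tcp_pos: [646.0, -113.2, 122.6]
eef_rot: [[0.001, 1.0, -0.002], [1.0, -0.001, 0.0], [0.0, -0.002, -1.0]]
force: [-0.1, -0.6, -0.8]
grip_width: 26.0
```

Emit:
servo_tool([
  {"hand":210,"linear":[0,0,0],"rotation":[0,0,0]},
  {"hand":210,"linear":[0,0,0],"rotation":[0,0,0]},
])

```text
clock: 19.73
tcp_pos: [647.2, -113.2, 124.3]
eef_rot: [[0.001, 1.0, 0.001], [1.0, -0.001, -0.0], [-0.0, 0.001, -1.0]]
force: [0.3, 0.3, 0.3]
grip_width: 26.1
```

```bash
python3 snap.py side s20; python3 snap.py wrist w20
python3 - <<'E'
from h import *
d=np.load("w20.npy",allow_pickle=True).item();im=cv2.imread("pics/w20.png");c=d["c"]
circ(im,"wrist",646.4,-114.4,61,23,(0,0,255),c)
z=d["s"]["tcp_pos"][2]-52;x,y=d["s"]["tcp_pos"][:2]
circ(im,"wrist",x+.4,y,z,13.5,(0,255,0),c)
s=cv2.imread("pics/s20.png")[110:260,280:480]
cv2.imwrite("pics/s20c.png",np.hstack([cv2.resize(im[100:400,80:480],(400,300)),cv2.resize(s,(400,300))]))
E
```

```text
19.7333 [ 647.2 -113.2  124.3] [ 0.001  1.    -0.   ] [0.3 0.3 0.3] 26.129552730442132 [ 13.  37. -13. 105.  12.  39.  83.]
19.7833 [ 647.2 -113.2  124.4] [ 0.001  1.    -0.   ] [ 0.2 -0.2 -1.2] 26.001487805592824 [ 13.  37. -13. 105.  12.  39.  83.]
```

View pics/s20c.png

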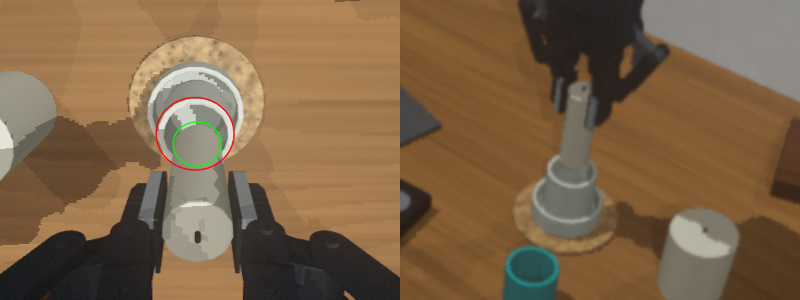

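Emit:
servo_tool([
  {"hand":210,"linear":[-0.1,-0.1,0.8],"rotation":[0,0,0]},
  {"hand":210,"linear":[0,0,1],"rotation":[0,0,0]},
  {"hand":210,"linear":[0,0,1],"rotation":[0,0,0]},
  {"hand":210,"linear":[0,0,1],"rotation":[0,0,0]},
  {"hand":210,"linear":[0,0,0.6],"rotation":[0,0,0]},
])

```text
clock: 20.25
tcp_pos: [645.0, -114.0, 77.7]
eef_rot: [[0.001, 1.0, -0.002], [1.0, -0.001, 0.0], [0.0, -0.002, -1.0]]
force: [-0.6, -0.7, 0.1]
grip_width: 25.9
```

Emit:
servo_tool([
  {"hand":210,"linear":[0,0,0.3],"rotation":[0,0,0]},
  {"hand":210,"linear":[0,0,0.3],"rotation":[0,0,0]},
  {"hand":210,"linear":[0,0,0],"rotation":[0,0,0]},
  {"hand":210,"linear":[0,0,0],"rotation":[0,0,0]},
])

```text
clock: 20.58
tcp_pos: [645.9, -114.1, 73.8]
eef_rot: [[0.001, 1.0, 0.0], [1.0, -0.001, 0.0], [0.0, 0.0, -1.0]]
force: [-0.3, -0.4, -0.3]
grip_width: 26.1
```

```bash
python3 snap.py side s21; python3 snap.py wrist w21
python3 - <<'E'
from h import *
d=np.load("w21.npy",allow_pickle=True).item();im=cv2.imread("pics/w21.png");c=d["c"]
s=cv2.imread("pics/s21.png")[110:260,280:480]
cv2.imwrite("pics/s21c.png",np.hstack([cv2.resize(im[100:400,80:480],(400,300)),cv2.resize(s,(400,300))]))
E
```

```text
20.5833 [ 645.9 -114.1   73.8] [0.001 1.    0.   ] [-0.3 -0.4 -0.3] 26.093017610144834 [ 12.  41. -11. 107.  13.  33.  82.]
20.6333 [ 646.1 -114.1   74.1] [ 0.001  1.    -0.   ] [0.5 0.9 0.2] 26.120918025565786 [ 12.  41. -11. 107.  13.  33.  82.]
```

View pics/s21c.png

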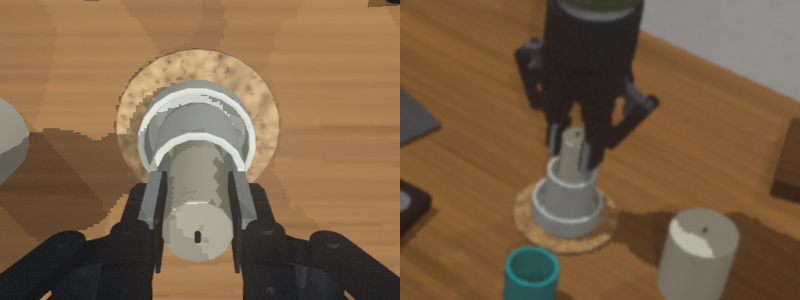

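Emit:
servo_tool([
  {"hand":210,"linear":[0,0,0.3],"rotation":[0,0,0]},
  {"hand":210,"linear":[0,0,0.15],"rotation":[0,0,0]},
  {"hand":210,"linear":[0,0,0.1],"rotation":[0,0,0]},
  {"hand":210,"linear":[0,0,0],"rotation":[0,0,0]},
])

```text
clock: 21.02
tcp_pos: [645.8, -114.1, 68.2]
eef_rot: [[0.001, 1.0, 0.0], [1.0, -0.001, -0.0], [-0.0, 0.0, -1.0]]
force: [1.2, -1.0, -0.2]
grip_width: 26.1
```

Emit:
servo_tool([
  {"hand":210,"linear":[0,0,0.1],"rotation":[0,0,0]},
  {"hand":210,"linear":[0,0,0],"rotation":[0,0,0]},
])

```text
clock: 21.18
tcp_pos: [646.0, -114.1, 68.1]
eef_rot: [[0.001, 1.0, 0.001], [1.0, -0.001, -0.0], [-0.0, 0.001, -1.0]]
force: [-1.2, -0.1, 6.3]
grip_width: 25.8
```

Emit:
servo_tool([
  {"hand":150,"linear":[0,0,0],"rotation":[0,0,0]},
  {"hand":100,"linear":[0,0,0],"rotation":[0,0,0]},
  {"hand":80,"linear":[0,0,0],"rotation":[0,0,0]},
  {"hand":80,"linear":[0,0,0],"rotation":[0,0,0]},
  {"hand":80,"linear":[0,0,0],"rotation":[0,0,0]},
])

```text
clock: 21.6
tcp_pos: [645.8, -114.1, 67.2]
eef_rot: [[0.001, 1.0, -0.0], [1.0, -0.001, 0.0], [0.0, -0.0, -1.0]]
force: [0.8, 0.4, -0.9]
grip_width: 58.6
```

Emit:
servo_tool([
  {"hand":80,"linear":[0,0,-1.0],"rotation":[0,0,0]},
  {"hand":80,"linear":[0,0,-2],"rotation":[0,0,0]},
  {"hand":80,"linear":[0,0,-3],"rotation":[0,0,0]},
  {"hand":80,"linear":[0,0,-3],"rotation":[0,0,0]},
  {"hand":80,"linear":[0,0,-3],"rotation":[0,0,0]},
])

```text
clock: 22.02
tcp_pos: [645.5, -114.0, 189.2]
eef_rot: [[0.001, 1.0, -0.0], [1.0, -0.001, 0.0], [0.0, -0.0, -1.0]]
force: [0.2, 0.3, -0.4]
grip_width: 58.6
```

Emit:
servo_tool([
  {"hand":80,"linear":[0,0,0],"rotation":[0,0,0]},
  {"hand":80,"linear":[0,0,0],"rotation":[0,0,0]},
  {"hand":80,"linear":[0,0,0],"rotation":[0,0,0]},
])

```text
clock: 22.27
tcp_pos: [645.5, -114.2, 187.6]
eef_rot: [[0.001, 1.0, 0.0], [1.0, -0.001, -0.0], [-0.0, 0.0, -1.0]]
force: [-0.2, 0.3, -0.2]
grip_width: 58.5
```

```bash
python3 snap.py side s22; python3 snap.py wrist w22
python3 - <<'E'
from h import *
d=np.load("w22.npy",allow_pickle=True).item();im=cv2.imread("pics/w22.png");c=d["c"]
print(fit(im,"wrist",646,-114,96,13.5,c),fit(im,"wrist",645,-114,61,23,c),fit(im,"wrist",645,-114,27,33,c))
s=cv2.imread("pics/s22.png")[110:260,280:480]
cv2.imwrite("pics/s22c.png",np.hstack([cv2.resize(im[100:400,80:480],(400,300)),cv2.resize(s,(400,300))]))
E
```

```text
22.2667 [ 645.5 -114.2  187.6] [ 0.001  1.    -0.   ] [-0.2  0.3 -0.2] 58.46613524748542 [ 14.  33. -14. 103.  10.  46.  85.]
22.3167 [ 645.2 -114.1  186.8] [0.001 1.    0.   ] [-0.3  0.3 -0.6] 58.69139739098035 [ 14.  33. -14. 103.  10.  45.  85.]
(np.float32(36.53941), (647.0, -114.0)) (np.float32(29.05256), (646.2, -114.0)) (np.float32(28.980978), (645.6, -114.0))
```

View pics/s22c.png

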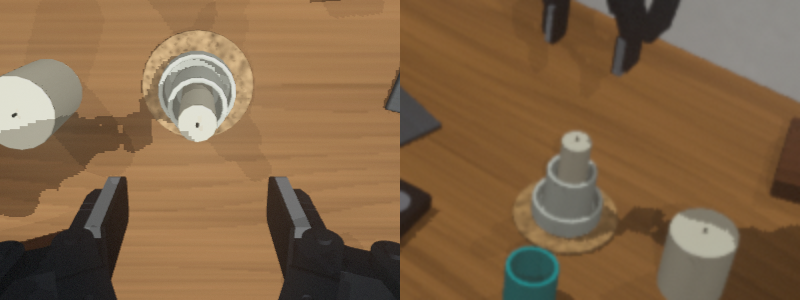

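Emit:
servo_tool([
  {"hand":80,"linear":[2.9,-1.8,0],"rotation":[0,0,0]},
  {"hand":80,"linear":[2.9,-1.8,0],"rotation":[0,0,0]},
  {"hand":80,"linear":[2.9,-1.8,0.5],"rotation":[0,0,0]},
  {"hand":80,"linear":[2.9,-1.8,0.5],"rotation":[0,0,0]},
  {"hand":80,"linear":[2.9,-1.8,0.5],"rotation":[0,0,0]},
])

```text
clock: 22.78
tcp_pos: [554.3, 31.9, 171.1]
eef_rot: [[0.001, 1.0, -0.002], [1.0, -0.001, -0.0], [-0.0, -0.002, -1.0]]
force: [0.1, 0.4, -0.1]
grip_width: 58.7
```

Emit:
servo_tool([
  {"hand":80,"linear":[2.9,-1.8,0.5],"rotation":[0,0,0]},
  {"hand":80,"linear":[2.9,-1.8,1],"rotation":[0,0,0]},
  {"hand":80,"linear":[2.9,-1.8,1],"rotation":[0,0,0]},
  {"hand":80,"linear":[2.9,-1.6,1],"rotation":[0,0,0]},
  {"hand":80,"linear":[0,0,0],"rotation":[0,0,0]},
])

```text
clock: 23.2
tcp_pos: [481.5, 152.8, 135.2]
eef_rot: [[-0.008, 1.0, -0.005], [1.0, 0.008, 0.001], [0.001, -0.005, -1.0]]
force: [-0.6, 0.4, -0.4]
grip_width: 58.8
```

Emit:
servo_tool([
  {"hand":80,"linear":[0,0,0],"rotation":[0,0,0]},
  {"hand":80,"linear":[0,0,0],"rotation":[0,0,0]},
  {"hand":80,"linear":[0,0,0],"rotation":[0,0,0]},
])

```text
clock: 23.45
tcp_pos: [486.5, 145.9, 137.1]
eef_rot: [[0.002, 1.0, -0.0], [1.0, -0.002, -0.001], [-0.001, -0.0, -1.0]]
force: [-0.2, -0.0, 0.4]
grip_width: 58.5
```

```bash
python3 snap.py wrist w23
python3 - <<'E'
from h import *
d=np.load("w23.npy",allow_pickle=True).item();im=cv2.imread("pics/w23.png");c=d["c"]
f=fit(im,"wrist",486,147,23,23,c);g=fit(im,"wrist",486,147,47,9,c);print(f,g)
circ(im,"wrist",*f[1],23,23,(0,0,255),c);circ(im,"wrist",*f[1],47,9,(0,255,0),c)
cv2.imwrite("pics/w23o.png",im)
E
```

```text
23.45 [486.5 145.9 137.1] [ 0.002  1.    -0.001] [-0.2 -0.   0.4] 58.491924121392586 [-14.  28. -12. 124.  12.  29.  54.]
(np.float32(40.0), (486.4, 147.4)) (np.float32(20.836285), (489.0, 147.0))
```

View pics/w23o.png

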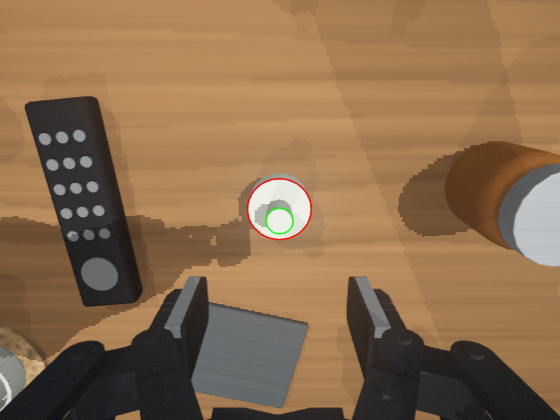

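Emit:
servo_tool([
  {"hand":80,"linear":[0.15,0,1.5],"rotation":[0,0,0]},
  {"hand":80,"linear":[0,0,2.5],"rotation":[0,0,0]},
  {"hand":80,"linear":[0,0,2.5],"rotation":[0,0,0]},
  {"hand":80,"linear":[0,0,2.0],"rotation":[0,0,0]},
  {"hand":80,"linear":[0,0,0.8],"rotation":[0,0,0]},
])

```text
clock: 23.92
tcp_pos: [485.8, 147.1, 42.3]
eef_rot: [[0.003, 1.0, -0.002], [1.0, -0.003, -0.001], [-0.001, -0.002, -1.0]]
force: [0.0, 0.1, -0.2]
grip_width: 58.6
```

Emit:
servo_tool([
  {"hand":110,"linear":[0,0,0],"rotation":[0,0,0]},
  {"hand":110,"linear":[0,0,0],"rotation":[0,0,0]},
  {"hand":110,"linear":[0,0,0],"rotation":[0,0,0]},
])

```text
clock: 24.17
tcp_pos: [486.7, 148.3, 45.2]
eef_rot: [[0.002, 1.0, 0.001], [1.0, -0.002, 0.0], [0.0, 0.001, -1.0]]
force: [-0.0, 0.1, -0.4]
grip_width: 48.4
```

```bash
python3 snap.py side s24; python3 snap.py wrist w24
python3 - <<'E'
from h import *
d=np.load("w24.npy",allow_pickle=True).item();im=cv2.imread("pics/w24.png");c=d["c"]
f=fit(im,"wrist",486,147,23,23,c);print(f)
s=cv2.imread("pics/s24.png")[110:260,120:320]
cv2.imwrite("pics/s24c.png",np.hstack([cv2.resize(im[100:400,80:480],(400,300)),cv2.resize(s,(400,300))]))
E
```

```text
24.1667 [486.7 148.3  45.2] [0.002 1.    0.   ] [-0.   0.1 -0.4] 48.35434819233801 [-18.  37.  -7. 128.  16.  16.  51.]
24.2167 [486.8 148.4  45.4] [0.001 1.    0.001] [-1.1  0.   1.2] 48.320683857870186 [-18.  37.  -7. 128.  16.  16.  51.]
(np.float32(36.671864), (486.0, 147.0))
```

View pics/s24c.png

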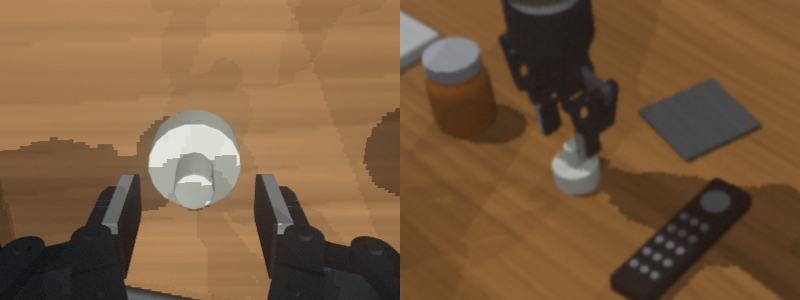

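Emit:
servo_tool([
  {"hand":110,"linear":[-0.11,-0.05,0.7],"rotation":[0,0,0]},
  {"hand":110,"linear":[0,0,0.7],"rotation":[0,0,0]},
  {"hand":110,"linear":[0,0,0.45],"rotation":[0,0,0]},
  {"hand":110,"linear":[0,0,0],"rotation":[0,0,0]},
  {"hand":110,"linear":[0,0,0],"rotation":[0,0,0]},
])

```text
clock: 24.68
tcp_pos: [485.2, 147.4, 25.3]
eef_rot: [[0.001, 1.0, -0.001], [1.0, -0.001, -0.0], [-0.0, -0.001, -1.0]]
force: [-0.2, -0.3, -0.5]
grip_width: 48.8
```

Emit:
servo_tool([
  {"hand":150,"linear":[0,0,0],"rotation":[0,0,0]},
  {"hand":180,"linear":[0,0,0],"rotation":[0,0,0]},
])

```text
clock: 24.85
tcp_pos: [485.5, 147.5, 25.8]
eef_rot: [[0.001, 1.0, 0.0], [1.0, -0.001, -0.0], [-0.0, 0.0, -1.0]]
force: [-0.3, 0.5, 0.8]
grip_width: 25.8
```

```bash
python3 snap.py side s25; python3 snap.py wrist w25
python3 - <<'E'
from h import *
d=np.load("w25.npy",allow_pickle=True).item();im=cv2.imread("pics/w25.png");c=d["c"]
f=fit(im,"wrist",486,147,23,23,c);print(f)
s=cv2.imread("pics/s25.png")[110:260,120:320]
cv2.imwrite("pics/s25c.png",np.hstack([cv2.resize(im[100:400,80:480],(400,300)),cv2.resize(s,(400,300))]))
E
```

```text
24.85 [485.5 147.5  25.8] [ 0.001  1.    -0.   ] [-0.3  0.5  0.8] 25.767260459586694 [-19.  39.  -6. 128.  17.  13.  50.]
24.9 [485.6 147.5  25.9] [0.001 1.    0.   ] [ 0.1  0.  -0. ] 25.150471376907866 [-19.  39.  -6. 128.  17.  13.  50.]
(np.float32(22.692524), (486.0, 147.4))
```

View pics/s25c.png

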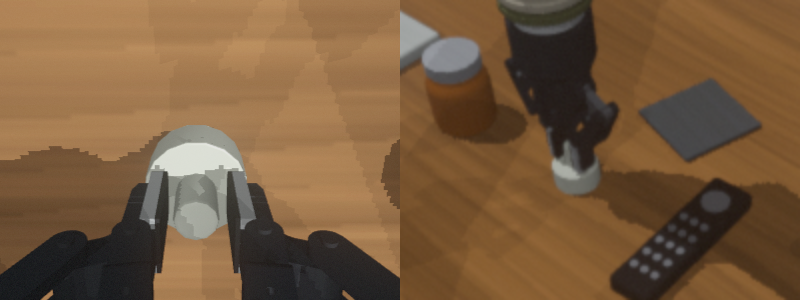

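Fingers straddle the knob, clear of the roof. Close.

Emit:
servo_tool([
  {"hand":215,"linear":[0,0,0],"rotation":[0,0,0]},
  {"hand":235,"linear":[0,0,0],"rotation":[0,0,0]},
  {"hand":235,"linear":[0,0,0],"rotation":[0,0,0]},
  {"hand":235,"linear":[0,0,0],"rotation":[0,0,0]},
  {"hand":235,"linear":[0,0,0],"rotation":[0,0,0]},
], newtons=40)

```text
clock: 25.37
tcp_pos: [485.6, 147.4, 26.0]
eef_rot: [[0.001, 1.0, 0.0], [1.0, -0.001, 0.0], [0.0, 0.0, -1.0]]
force: [-1.7, -0.8, 4.7]
grip_width: 16.0
```

Emit:
servo_tool([
  {"hand":235,"linear":[0,0,-0.5],"rotation":[0,0,0]},
  {"hand":235,"linear":[0,0,-2],"rotation":[0,0,0]},
  {"hand":235,"linear":[0,0,-3],"rotation":[0,0,0]},
  {"hand":235,"linear":[0,0,-3],"rotation":[0,0,0]},
  {"hand":235,"linear":[0,0,-3],"rotation":[0,0,0]},
])

```text
clock: 25.78
tcp_pos: [484.9, 147.3, 142.0]
eef_rot: [[0.001, 1.0, -0.001], [1.0, -0.001, -0.0], [-0.0, -0.001, -1.0]]
force: [0.1, 0.2, -1.0]
grip_width: 16.6
```

Emit:
servo_tool([
  {"hand":235,"linear":[0,0,-1],"rotation":[0,0,0]},
  {"hand":235,"linear":[0,0,0],"rotation":[0,0,0]},
  {"hand":235,"linear":[0,0,0],"rotation":[0,0,0]},
])

```text
clock: 26.03
tcp_pos: [485.5, 147.2, 150.8]
eef_rot: [[0.001, 1.0, 0.001], [1.0, -0.001, 0.0], [0.0, 0.001, -1.0]]
force: [0.3, -0.1, -0.8]
grip_width: 16.5
```

```bash
python3 snap.py side s26; python3 snap.py wrist w26
python3 - <<'E'
from h import *
d=np.load("w26.npy",allow_pickle=True).item();im=cv2.imread("pics/w26.png");c=d["c"]
s=cv2.imread("pics/s26.png")[60:260,110:370]
cv2.imwrite("pics/s26c.png",np.hstack([cv2.resize(im[100:400,80:480],(400,300)),cv2.resize(s,(400,300))]))
E
```

```text
26.0333 [485.5 147.2 150.8] [0.001 1.    0.   ] [ 0.3 -0.1 -0.8] 16.525615992509465 [-14.  27. -13. 124.  12.  31.  54.]
26.0833 [485.  147.1 150. ] [ 0.001  1.    -0.   ] [ 0.4 -0.8 -0.9] 16.372210514462708 [-14.  27. -13. 124.  12.  31.  54.]
```

View pics/s26c.png

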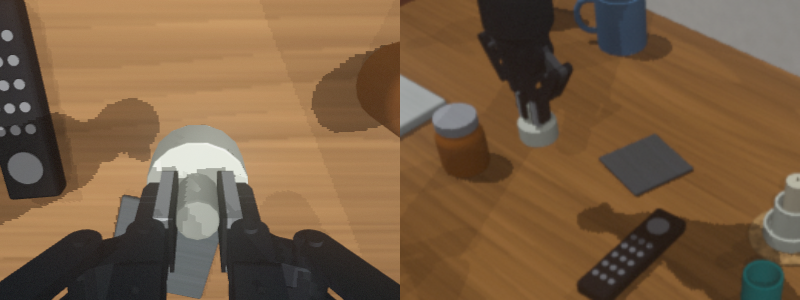

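Emit:
servo_tool([
  {"hand":235,"linear":[-1.4,0.9,-0.5],"rotation":[0,0,0]},
  {"hand":235,"linear":[-2.8,1.7,-0.5],"rotation":[0,0,0]},
  {"hand":235,"linear":[-2.8,1.7,0],"rotation":[0,0,0]},
  {"hand":235,"linear":[-2.8,1.7,0],"rotation":[0,0,0]},
  {"hand":235,"linear":[-2.8,1.7,0],"rotation":[0,0,0]},
])

```text
clock: 26.55
tcp_pos: [562.2, 20.1, 159.0]
eef_rot: [[-0.0, 1.0, -0.003], [1.0, 0.0, -0.0], [-0.0, -0.003, -1.0]]
force: [-0.2, 0.8, -0.6]
grip_width: 16.6
```

Emit:
servo_tool([
  {"hand":235,"linear":[-2.8,1.7,0],"rotation":[0,0,0]},
  {"hand":235,"linear":[-2.8,1.7,0],"rotation":[0,0,0]},
  {"hand":235,"linear":[-2.8,1.7,0],"rotation":[0,0,0]},
  {"hand":235,"linear":[-2.5,1.7,0],"rotation":[0,0,0]},
  {"hand":235,"linear":[-1.5,1.0,0],"rotation":[0,0,0]},
])

```text
clock: 26.97
tcp_pos: [640.8, -106.5, 158.2]
eef_rot: [[0.004, 1.0, -0.003], [1.0, -0.004, -0.001], [-0.001, -0.003, -1.0]]
force: [-0.9, -0.9, -0.8]
grip_width: 16.6
```

Emit:
servo_tool([
  {"hand":235,"linear":[-1.0,0.6,0],"rotation":[0,0,0]},
  {"hand":235,"linear":[0,0,0],"rotation":[0,0,0]},
  {"hand":235,"linear":[0,0,0],"rotation":[0,0,0]},
  {"hand":235,"linear":[0,0,0],"rotation":[0,0,0]},
])

```text
clock: 27.3
tcp_pos: [645.4, -110.7, 160.0]
eef_rot: [[-0.001, 1.0, -0.002], [1.0, 0.001, 0.001], [0.001, -0.002, -1.0]]
force: [0.2, 0.4, -0.3]
grip_width: 16.1
```

```bash
python3 snap.py side s27; python3 snap.py wrist w27
python3 - <<'E'
from h import *
d=np.load("w27.npy",allow_pickle=True).item();im=cv2.imread("pics/w27.png");c=d["c"]
circ(im,"wrist",646.8,-114,96,13.5,(0,0,255),c)
z=d["s"]["tcp_pos"][2]-26;x,y=d["s"]["tcp_pos"][:2]
circ(im,"wrist",x+.6,y,z,23,(0,255,0),c)
print(d["s"]["eef_rot"].round(4)[:,2])
s=cv2.imread("pics/s27.png")[80:260,280:520]
cv2.imwrite("pics/s27c.png",np.hstack([cv2.resize(im[100:400,80:480],(400,300)),cv2.resize(s,(400,300))]))
E
```

```text
27.3 [ 645.4 -110.7  160. ] [-0.001  1.     0.001] [ 0.2  0.4 -0.3] 16.139621203079397 [ 14.  35. -14. 104.  12.  43.  84.]
27.35 [ 645.5 -110.6  160.4] [-0.002  1.     0.001] [ 0.2 -0.1 -0.5] 16.66418071020299 [ 14.  35. -14. 104.  12.  43.  84.]
[-1.1e-03  8.0e-04 -1.0e+00]
```

View pics/s27c.png

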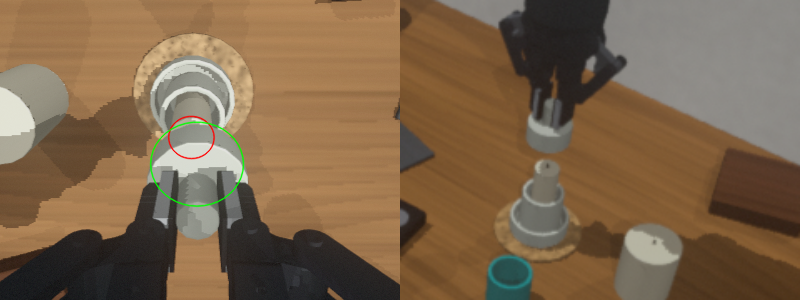

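Emit:
servo_tool([
  {"hand":235,"linear":[-0.34,0.07,0],"rotation":[0,0,0]},
  {"hand":235,"linear":[0,0,1.0],"rotation":[0,0,0]},
  {"hand":235,"linear":[0,0,1.0],"rotation":[0,0,0]},
  {"hand":235,"linear":[0,0,0.3],"rotation":[0,0,0]},
  {"hand":235,"linear":[0,0,0],"rotation":[0,0,0]},
])

```text
clock: 27.82
tcp_pos: [646.0, -115.9, 136.1]
eef_rot: [[0.0, 1.0, -0.003], [1.0, -0.0, 0.0], [0.0, -0.003, -1.0]]
force: [-0.9, 0.4, -1.3]
grip_width: 16.3
```

Emit:
servo_tool([
  {"hand":235,"linear":[0,0,0],"rotation":[0,0,0]},
  {"hand":235,"linear":[0,0,0],"rotation":[0,0,0]},
  {"hand":235,"linear":[0,0,0],"rotation":[0,0,0]},
])

```text
clock: 28.07
tcp_pos: [647.2, -116.1, 138.1]
eef_rot: [[0.001, 1.0, 0.001], [1.0, -0.001, -0.0], [-0.0, 0.001, -1.0]]
force: [0.2, -0.7, -0.9]
grip_width: 16.4
```

```bash
python3 snap.py side s28; python3 snap.py top t28; python3 snap.py wrist w28
python3 - <<'E'
from h import *
d=np.load("w28.npy",allow_pickle=True).item();im=cv2.imread("pics/w28.png");c=d["c"]
circ(im,"wrist",646.8,-114,96,13.5,(0,0,255),c)
z=d["s"]["tcp_pos"][2]-26;x,y=d["s"]["tcp_pos"][:2]
circ(im,"wrist",x+.6,y,z,23,(0,255,0),c)
s=cv2.imread("pics/s28.png")[110:260,280:480]
cv2.imwrite("pics/s28c.png",np.hstack([cv2.resize(im[100:400,80:480],(400,300)),cv2.resize(s,(400,300))]))
E
```

```text
28.0667 [ 647.2 -116.1  138.1] [ 0.001  1.    -0.   ] [ 0.2 -0.7 -0.9] 16.39637597821281 [ 14.  36. -14. 105.  13.  40.  83.]
28.1167 [ 647.2 -116.1  138.2] [ 0.001  1.    -0.   ] [ 0.5  0.2 -0.9] 16.24291853880228 [ 14.  36. -14. 105.  13.  40.  83.]
28.1667 [ 647.2 -116.1  138.1] [ 0.001  1.    -0.   ] [-0.2  0.5 -1.6] 16.53835049408491 [ 14.  36. -14. 105.  13.  40.  83.]
```

View pics/s28c.png

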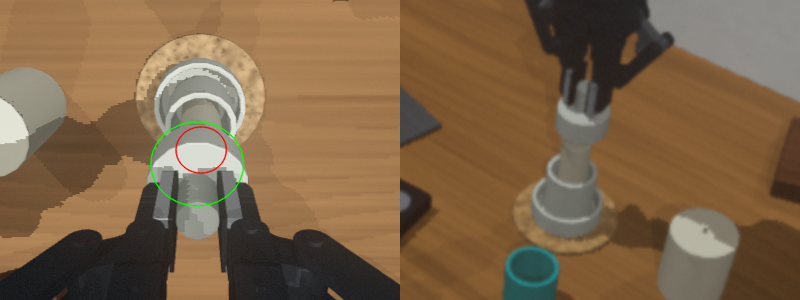

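Emit:
servo_tool([
  {"hand":235,"linear":[0.2,-0.08,0],"rotation":[0,0,0]},
  {"hand":235,"linear":[0,0,0.3],"rotation":[0,0,0]},
  {"hand":235,"linear":[0,0,0.4],"rotation":[0,0,0]},
  {"hand":235,"linear":[0,0,0],"rotation":[0,0,0]},
  {"hand":235,"linear":[0,0,0],"rotation":[0,0,0]},
])

```text
clock: 28.63
tcp_pos: [646.0, -114.1, 130.3]
eef_rot: [[0.001, 1.0, -0.001], [1.0, -0.001, 0.0], [0.0, -0.001, -1.0]]
force: [0.2, -0.8, -1.1]
grip_width: 16.7
```

Emit:
servo_tool([
  {"hand":235,"linear":[0,0,0.4],"rotation":[0,0,0]},
  {"hand":235,"linear":[0,0,0.5],"rotation":[0,0,0]},
  {"hand":235,"linear":[0,0,0.5],"rotation":[0,0,0]},
  {"hand":235,"linear":[0,0,0.4],"rotation":[0,0,0]},
  {"hand":235,"linear":[0,0,0],"rotation":[0,0,0]},
])

```text
clock: 29.05
tcp_pos: [645.6, -114.0, 111.5]
eef_rot: [[0.001, 1.0, -0.002], [1.0, -0.001, 0.0], [0.0, -0.002, -1.0]]
force: [-0.1, -0.1, -0.7]
grip_width: 16.4
```

Emit:
servo_tool([
  {"hand":235,"linear":[0,0,0.2],"rotation":[0,0,0]},
  {"hand":235,"linear":[0,0,0],"rotation":[0,0,0]},
  {"hand":235,"linear":[0,0,0],"rotation":[0,0,0]},
])

```text
clock: 29.3
tcp_pos: [646.2, -114.1, 110.8]
eef_rot: [[0.001, 1.0, 0.0], [1.0, -0.001, -0.0], [-0.0, 0.0, -1.0]]
force: [-0.4, 0.5, -1.2]
grip_width: 16.3
```

```bash
python3 snap.py side s29; python3 snap.py wrist w29
python3 - <<'E'
from h import *
im=cv2.imread("pics/w29.png")
s=cv2.imread("pics/s29.png")[110:260,280:480]
cv2.imwrite("pics/s29c.png",np.hstack([cv2.resize(im[100:400,80:480],(400,300)),cv2.resize(s,(400,300))]))
E
```

```text
29.3 [ 646.2 -114.1  110.8] [ 0.001  1.    -0.   ] [-0.4  0.5 -1.2] 16.267672752296917 [ 14.  38. -13. 106.  13.  37.  82.]
29.35 [ 646.3 -114.1  110.9] [ 0.001  1.    -0.   ] [-0.6 -0.2 -0.9] 16.516460396206707 [ 14.  38. -13. 106.  13.  37.  82.]
```

View pics/s29c.png

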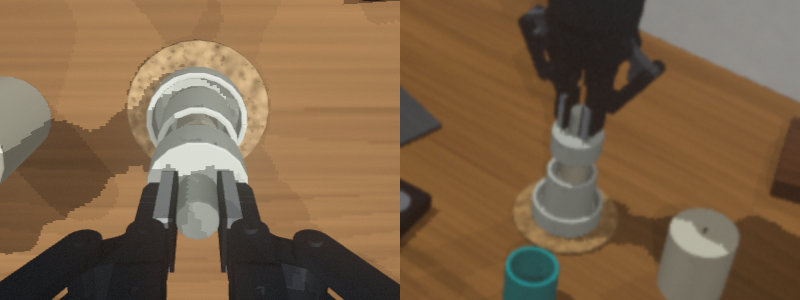

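Emit:
servo_tool([
  {"hand":235,"linear":[0,0,0.25],"rotation":[0,0,0]},
  {"hand":235,"linear":[0,0,0.2],"rotation":[0,0,0]},
  {"hand":235,"linear":[0,0,0],"rotation":[0,0,0]},
  {"hand":235,"linear":[0,0,0],"rotation":[0,0,0]},
])

```text
clock: 29.73
tcp_pos: [646.1, -114.1, 106.1]
eef_rot: [[0.001, 1.0, -0.0], [1.0, -0.001, 0.0], [0.0, -0.0, -1.0]]
force: [0.4, -0.1, -1.5]
grip_width: 16.6
```

Emit:
servo_tool([
  {"hand":235,"linear":[0,0,0.15],"rotation":[0,0,0]},
  {"hand":235,"linear":[0,0,0],"rotation":[0,0,0]},
  {"hand":235,"linear":[0,0,0],"rotation":[0,0,0]},
])

```text
clock: 29.98
tcp_pos: [646.1, -114.1, 104.7]
eef_rot: [[0.001, 1.0, -0.0], [1.0, -0.001, 0.0], [0.0, -0.0, -1.0]]
force: [-0.2, 0.6, -0.8]
grip_width: 16.1
```

Emit:
servo_tool([
  {"hand":235,"linear":[0,0,0.1],"rotation":[0,0,0]},
  {"hand":235,"linear":[0,0,0.03],"rotation":[0,0,0]},
  {"hand":235,"linear":[0,0,0],"rotation":[0,0,0]},
])

```text
clock: 30.23
tcp_pos: [646.6, -114.0, 104.0]
eef_rot: [[0.001, 1.0, 0.001], [1.0, -0.001, -0.0], [-0.0, 0.001, -1.0]]
force: [0.5, 0.3, 4.3]
grip_width: 16.4
```

Emit:
servo_tool([
  {"hand":210,"linear":[0,0,0],"rotation":[0,0,0]},
  {"hand":170,"linear":[0,0,0],"rotation":[0,0,0]},
  {"hand":130,"linear":[0,0,0],"rotation":[0,0,0]},
  {"hand":130,"linear":[0,0,0],"rotation":[0,0,0]},
  {"hand":130,"linear":[0,0,0],"rotation":[0,0,0]},
])

```text
clock: 30.65
tcp_pos: [646.1, -114.1, 103.3]
eef_rot: [[0.001, 1.0, -0.0], [1.0, -0.001, 0.0], [0.0, -0.0, -1.0]]
force: [-0.6, -0.4, 0.5]
grip_width: 42.1
```

Emit:
servo_tool([
  {"hand":130,"linear":[0,0,-0.5],"rotation":[0,0,0]},
  {"hand":130,"linear":[0,0,-2],"rotation":[0,0,0]},
  {"hand":130,"linear":[0,0,-3],"rotation":[0,0,0]},
  {"hand":130,"linear":[0,0,-3],"rotation":[0,0,0]},
  {"hand":130,"linear":[0,0,-2],"rotation":[0,0,0]},
])

```text
clock: 31.07
tcp_pos: [646.8, -114.1, 211.4]
eef_rot: [[0.001, 1.0, 0.002], [1.0, -0.001, -0.0], [-0.0, 0.002, -1.0]]
force: [0.6, 0.3, -0.5]
grip_width: 41.7
```

Emit:
servo_tool([
  {"hand":130,"linear":[0,0,0],"rotation":[0,0,0]},
  {"hand":130,"linear":[0,0,0],"rotation":[0,0,0]},
  {"hand":130,"linear":[0,0,0],"rotation":[0,0,0]},
])

```text
clock: 31.32
tcp_pos: [645.7, -114.2, 208.2]
eef_rot: [[0.001, 1.0, -0.001], [1.0, -0.001, -0.0], [-0.0, -0.001, -1.0]]
force: [0.4, 0.6, 0.0]
grip_width: 42.0
```

```bash
python3 snap.py side s30; python3 snap.py top t30; python3 snap.py wrist w30
python3 - <<'E'
from h import *
d=np.load("w30.npy",allow_pickle=True).item();im=cv2.imread("pics/w30.png");c=d["c"]
for n,z,r in(("cap",101,23),("dish",27,33),("mat",5,50)): print(n,fit(im,"wrist",646,-114,z,r,c))
s=cv2.imread("pics/s30.png")
o=s.copy();k=get_calibration("side")
for z,r,col in((101,23,(0,0,255)),(27,33,(0,255,0))): circ(o,"side",649,-114,z,r,col,k)
cv2.imwrite("pics/s30c.png",np.hstack([cv2.resize(im[100:400,80:480],(400,300)),cv2.resize(o[110:260,280:480],(400,300),interpolation=cv2.INTER_CUBIC)]))
E
```

```text
31.3167 [ 645.7 -114.2  208.2] [ 0.001  1.    -0.   ] [0.4 0.6 0. ] 41.985270795035476 [ 15.  32. -15. 102.  11.  48.  85.]
31.3667 [ 645.5 -114.1  207.6] [0.001 1.    0.   ] [ 0.2 -0.1 -0.7] 42.02548532679011 [ 15.  32. -15. 102.  11.  48.  85.]
31.4167 [ 645.5 -114.1  207.4] [0.001 1.    0.   ] [ 0.3 -0.7 -0.1] 42.10848024275798 [ 15.  32. -15. 102.  11.  48.  85.]
cap (np.float32(38.05956), (647.4, -114.0))
dish (np.float32(24.500162), (645.2, -114.4))
mat (np.float32(19.57971), (646.4, -113.6))
```

View pics/s30c.png

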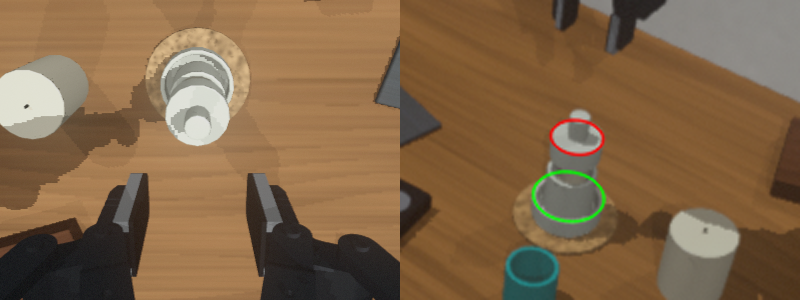

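View pics/t30.png

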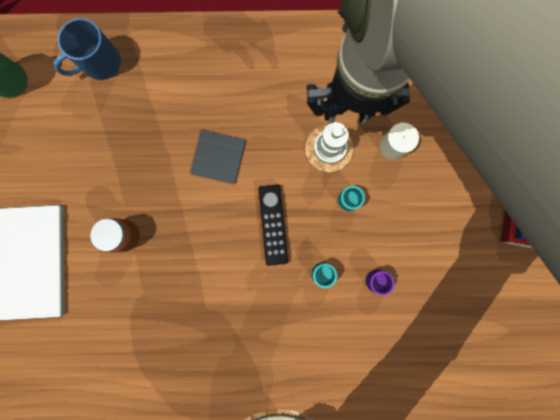

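The cap sits at the expected height (its roof matches the predicted circle at z = 101 mm), the stack is upright and concentric, and the other things haven't moved. I'm handing it in.

```bash
python3 -c "
from bench import *
print(hand_in())"
```

```text
the job is handed in; nothing more can be done
None
```

I built the candle set on the cork mat in the order you gave: dish, cup, slim candle, cap. I handed it in at about 31 s of the 112 s allowed; handing in gave no verdict.

- **Seating:** I lowered each piece until the wrist force showed contact (about 3 to 8 N), then let go and lifted straight up.
- **Centring:** In the last wrist picture the dish measured (645.2, -114.4) mm, the mat (646.4, -113.6) mm and the cap (647.4, -114.0) mm. Just after the candle went in, the cup was at (646.2, -114.0) mm and the candle at (647.0, -114.0) mm. All centres agree within about 2 mm.
- **Height and tilt:** The cap's roof matches the expected 101 mm in the wrist and side pictures. The stack looks upright.
- **Other things:** The thick candle, jar and remote were where they started in the last top view.
- **Disagreement:** The side camera puts things about 3 mm further out in x than the top and wrist cameras, close to its stated 2 mm accuracy. I relied on the top and wrist readings and allowed for the offset when checking the stack in the side view. No check failed.

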